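# Unstack the samples and set each at its station

### The arm

A 6-joint arm with a two-finger parallel gripper is mounted at the origin on the work surface. World frame = base frame: x ahead of the robot, y to its left, z up, the work surface at z = 0. Lengths are in mm, angles in rad, forces in N, time in s.
With the tool pointing down it reaches from about 300 to 875 mm from the base axis. Payload 4.2 kg.
Tool frame: the origin (TCP) lies between the finger pads; the fingertips stand 14 mm ahead of it and the grasp point (between the pads) lies 5 mm behind it; z points along the fingers, y is the line along which they close (so a half turn about z gives the same grasp; the last joint's range is limited). The gripper opens to 85 mm and grips with 20 to 120 N. Pads are 22 mm wide; open, the fingers measure 114 mm over their backs; the gripper's body (76 mm by 85 mm) begins 54 mm behind the grasp point. The pads swing forward as they close: fully open they stand 13 mm farther back than shut.
Start: joints at [1.17, 0.32, 1.565, -0, 1.257, -0.02], TCP at [213.71, 533.826, 223.338] pointing down, gripper open.
Joint ranges: [-3.11, 3.11], [-0.84, 2.01], [0.21, 2.61], [-1.34, 4.49], [0.05, 2.63], [-2.56, 2.56]. Speed limits (rad/s): [2.57, 2.57, 3.14, 3.14, 3.14, 3.14].

### API

Orientations are given as a 3x3 rotation matrix whose columns are the frame's x, y, z axes.
In Python, from cell import arm gives the robot as it stands.
- The arm moves only by the tool jog_arm, never from a script. Its argument "rows" is a list of rows, each an object with "dp": the shift along the world's x, y, z normalised to -1 to 1, where 1 is 50 cm, a list of three; "delta_rot": the turn, a rotation vector about the world's x, y, z normalised to -1 to 1, where 1 is pi/4 rad, a list of three. In form: [{"dp": [tx, ty, tz], "delta_rot": [wx, wy, wz]}, ...]. A call has 1 to 12 rows; each row is the pose to reach, as a shift and turn from the pose commanded when the call began; what a row does not reach only later rows make up. A row lasts 1/8 s, in which the tool goes at most 62.5 mm and 10.7 degrees, less where a joint would pass 70% of its speed; a pose out of reach is approached as far as the arm can. A call with a number of a shift or a turn outside -1 to 1 is refused whole. A call with a gripper value outside its range is refused whole. "jaw" is the opening, from -1 (shut) to 1 (fully open), set as the call begins (left out, the last holds). The fingers move at their own pace and stop on an object; the grip force is fixed at half the most. Time passes only in rows, so rows that repeat a pose let the fingers close. It gives the time, the measured TCP pose, the force, the opening and the grip force at its end, in the units of the state.
- arm.get_state(): the state, without advancing time (a new reading comes with each control period).
- arm.read_camera(name): name is "scene" or "top" or "wrist"; returns a dict with "frame" (384x512x3 uint8, red, green, blue), "fx", "fy", "cx", "cy" (pixels), "eye" and "attitude" of the camera in the world. Camera axes: x right, y down, z forward; pixel columns grow to the right and rows downward; lengths in mm; the calibration is good to about 2 mm. A picture is of the moment at which its call begins. There is no depth.
- arm.hand_in(): hands the job in; it is judged then, once.
The state is a dict: "time_s": time; "qpos": joint angles; "dq": joint speeds; "joint_torque": joint torques, N m; "ee_pos": TCP position; "eef_rot": TCP orientation; "contact_force": force on the tool from outside, world axes, zero at the start; "ft_torque": the same for the moment, N m; "grip_width": finger opening in mm; "finger_force": force on a finger pad.
Only numpy, scipy, OpenCV 4.12 (cv2) and the standard library are available. Lean on these libraries where they do the work, as an engineer would, in place of code of your own. Each camera call takes 0.05 s, during which the arm holds its last target. There are 200 camera calls.

### The job

Someone piled four things on top of one another to clear the bench: take the pile apart and set each at its own station. The steel check weight goes on the pan of the balance, the amber jar on the stirrer's white plate, the square cell case in the black tray with its sides square to the tray's, and the wide tin on the perforated drying plate, each upright in the middle of its place. Set them down gently, never tip one over, and do not knock over the small reagent bottle that stands among the stations.

Things in the scene. Friction and masses are not known exactly. Their poses are not given: they have to be found in the camera images.
- weight: steel check weight, on top of the pile at the start: upright cylinder 26 mm in diameter and 32 mm high, with a thin neck and a 15 mm round knob above it, 44 mm high in all; about 150 g. Origin at the centre of its underside, z up along its axis.
- jar: small closed amber glass jar with a white lid, under the weight at the start: 38 mm in diameter, 36 mm high, flat top; about 80 g. Origin at the centre of its underside, z up.
- case: closed grey square plastic cell case with a dark seam, under the jar at the start: 46 x 46 mm, 34 mm high, flat top; about 90 g. Origin at the centre of its underside, x and y along its sides, z up.
- tin: wide round closed aluminium sample tin, at the bottom of the pile, standing on the bench at the start: 66 mm in diameter, 30 mm high, flat top; about 160 g. Origin at the centre of its underside, z up.
- balance: low white balance fixed to the bench, station of the weight: body 140 x 104 mm and 24 mm high, reaching from 85 mm at -x (its front, with the dark display and two buttons) to 55 mm at +x of the origin. Its flat round steel pan, 90 mm in diameter, is centred over the origin, the pan's top 30 mm above the origin. Origin on the bench, z up.
- stirrer: grey box-shaped magnetic stirrer fixed to the bench, station of the jar: 110 x 110 mm, with a black knob on its front (-x) that sticks out 12 mm. Its flat round white plate, 96 mm in diameter, is centred over the origin, the plate's top 45 mm above the origin. Origin on the bench, z up.
- celltray: square black shallow tray fixed to the bench, station of the case: 100 x 100 mm outside, 92 x 92 mm inside, flat inner floor 6 mm above the origin, rim 11 mm above the origin. Origin on the bench under its centre, x and y along its sides, z up.
- dryplate: round white ceramic drying plate fixed to the bench, station of the tin: 122 mm in diameter with a ring of eight dark 13 mm holes near its edge (their centres 48 mm from the middle), flat top 20 mm above the origin. Origin on the bench under its centre, z up.
- reagent: small amber reagent bottle with a blue cap, loose, 32 mm in diameter and 70 mm high, standing among the stations; not to be knocked over. Origin at the centre of its underside, z up.

How it is judged:
By the outcome, as a careful person would: the job done as asked, in the order asked, and still so for the second after the job is handed in, with the robot touching nothing.
It also fails if it takes over 122 s, if anything falls off the work surface, if the arm or the gripper's body presses on something with over 40 N, if the wrist force passes 120 N, or if a joint passes its speed limit or range.

## Working session

There is one attempt and no reset: what is moved stays moved. The work goes in short steps, Python scripts to look and compute and a tool call to move; the robot and the scene stay as the last step left them, time stands still between calls to the robot, and variables do not carry over. Pictures are saved under pics/ and viewed, at most 14 in all, crops included, and the job is handed in when it is done.

Besides the shell and the picture viewer there is one more tool, called after ">>>" as name(argument=value, ...), one argument or row to a line, values as JSON. jog_arm: Moves the arm, as the interface text tells. Scaled input: -1 to 1 covers 50 cm each way for a shift and pi/4 rad each way for a turn. Its arguments: {"type":"object","properties":{"rows":{"type":"array"},"jaw":{"type":"number"}},"required":["rows"]}

```bash
mkdir -p pics && ls && cat > h.py <<'E'
import numpy as np, cv2
from cell import arm
np.set_printoptions(precision=4,suppress=True)
def ray(c,u,v):
    d=np.array(c['attitude'])@np.array([(u-c['cx'])/c['fx'],(v-c['cy'])/c['fy'],1.]); return np.array(c['eye']),d
def onz(c,u,v,z):
    e,d=ray(c,u,v); return e+d*(z-e[2])/d[2]
def proj(c,p):
    q=np.array(c['attitude']).T@(np.array(p)-np.array(c['eye'])); return c['fx']*q[0]/q[2]+c['cx'],c['fy']*q[1]/q[2]+c['cy']
def snap(n,f):
    c=arm.read_camera(n); cv2.imwrite('pics/'+f+'.png',cv2.cvtColor(c['frame'],cv2.COLOR_RGB2BGR)); 
    import pickle; pickle.dump(c,open('pics/'+f+'.pkl','wb')); return c
def load(f):
    import pickle; return pickle.load(open('pics/'+f+'.pkl','rb'))
E
python3 - <<'E'
from h import *
for n in ('scene','top'):
    c=snap(n,n+'0'); print(n,c['fx'],c['cx'],c['cy'],c['eye'],c['attitude'])
s=arm.get_state(); print(s)
E
```

```text
pics
scene 398.666376895602 252.64091478858117 188.43056181109128 [1066.5069 -517.4741  586.2994] [[ 0.7218  0.3837 -0.576 ]
 [ 0.692  -0.4124  0.5925]
 [-0.0103 -0.8263 -0.5632]]
top 474.38942965579434 255.72753567969252 189.34101725044687 [ 469.4643  -19.8292 1379.1138] [[ 0.0074 -0.9973  0.0733]
 [-1.     -0.0073  0.0024]
 [-0.0019 -0.0733 -0.9973]]
{'time_s': 0.1, 'qpos': array([ 1.17  ,  0.3202,  1.5655,  0.    ,  1.2574, -0.02  ]), 'dq': array([ 0.0001, -0.0019, -0.004 ,  0.0002, -0.003 , -0.0001]), 'joint_torque': array([ -0.0013, -41.6412, -23.4705,  -0.0001,   0.005 ,   0.    ]), 'ee_pos': array([213.5359, 533.4229, 222.5846]), 'eef_rot': array([[-0.9284,  0.3717, -0.0006],
       [ 0.3717,  0.9284, -0.0014],
       [ 0.    , -0.0016, -1.    ]]), 'contact_force': array([ 0.3322,  0.144 , -0.0642]), 'ft_torque': array([ 0.0302,  0.0379, -0.0427]), 'finger_force': 0.0, 'grip_width': 85.03229000246958}
```

View pics/top0.png

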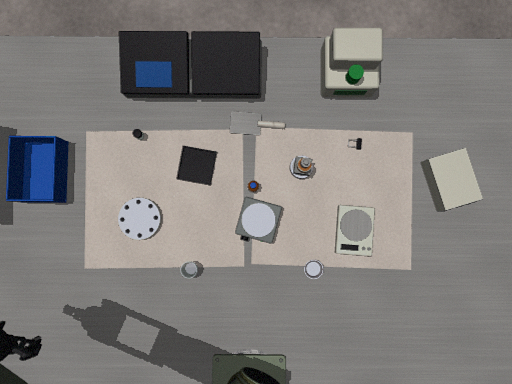

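View pics/scene0.png

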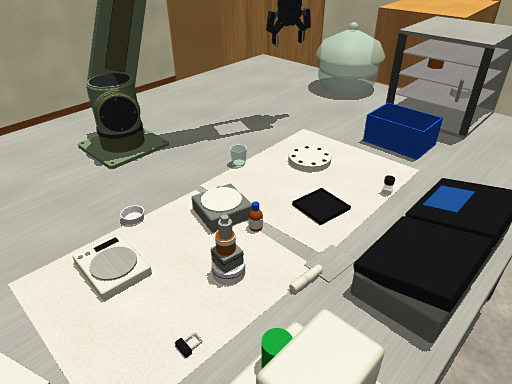

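The top view shows the pile at (303,167), tray at (197,165), drying plate at (140,218), stirrer at (260,220), reagent at (253,187) and balance at (355,231). The scene view shows the pile upright at (227,250). Now an enlarged view to choose the masks.

```bash
python3 - <<'E'
from h import *
a=cv2.imread('pics/top0.png');b=cv2.imread('pics/scene0.png')
def z(im,x,y,w,h,W,H): return cv2.resize(im[y:y+h,x:x+w],(W,H),interpolation=cv2.INTER_CUBIC)
m=np.vstack([z(a,105,130,280,135,800,386),np.hstack([z(a,275,145,55,42,280,214),z(b,190,195,90,90,214,214),z(a,330,200,60,42,306,214)])])
cv2.imwrite('pics/m0.png',m)
E
```

```text
(no output)
```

View pics/m0.png

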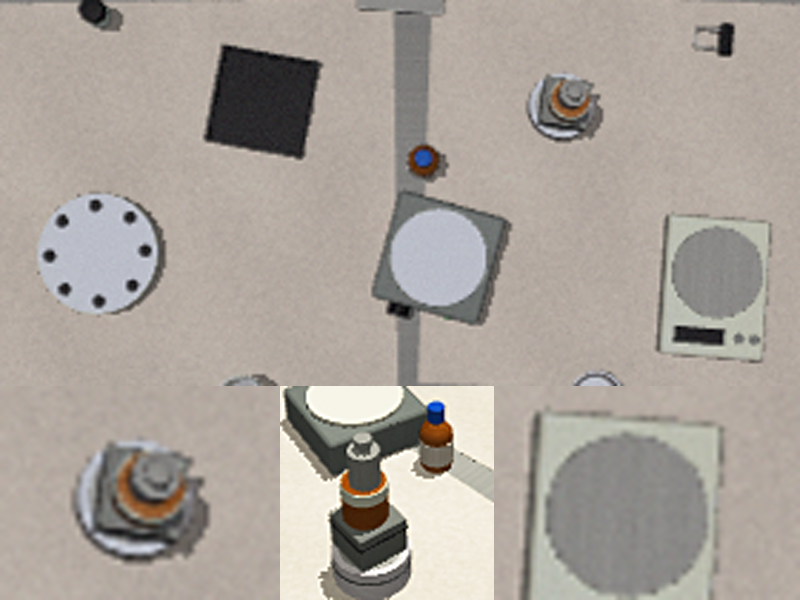

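```bash
cat > m.py <<'E'
from h import *
c=load('top0'); f=c['frame'].astype(int); hsv=cv2.cvtColor(c['frame'],cv2.COLOR_RGB2HSV); g=f.mean(2)
def sub(mask,x,y,w,h):
    m=np.zeros(g.shape,np.uint8); m[y:y+h,x:x+w]=mask[y:y+h,x:x+w]; return m
def big(m):
    cs,_=cv2.findContours(m,cv2.RETR_EXTERNAL,cv2.CHAIN_APPROX_NONE); return max(cs,key=cv2.contourArea)
blue=(f[...,2]>f[...,0]+2)
print('px samples dry',f[228,140],'stir',f[220,260],'bench',f[150,220],'pan',f[225,355],'bal',f[212,340],'case')
# plates: bluish bright
for n,box,z,d in (('dry',(110,190,60,60),20,122),('stir',(235,195,50,50),45,96)):
    m=sub((blue&(g>110)).astype(np.uint8),*box); ct=cv2.convexHull(big(m)); (u,v),ax,an=cv2.fitEllipse(ct); mm=cv2.moments(ct)
    p=onz(c,u,v,z); k=np.linalg.norm(onz(c,u+1,v,z)-p); print(n,u,v,ax,'mom',mm['m10']/mm['m00'],mm['m01']/mm['m00'],'->',p,'diam',np.array(ax)*k)
m=sub((g<75).astype(np.uint8),110,190,60,60); n,l,st,ce=cv2.connectedComponentsWithStats(m)
hc=ce[1:][st[1:,4]>4]; print('holes',len(hc), onz(c,*hc.mean(0),20), [np.linalg.norm(onz(c,*h,20)-onz(c,*hc.mean(0),20)).round(1) for h in hc])
def rect(m,z,lab):
    ct=big(m); r=cv2.minAreaRect(ct); P=np.array([onz(c,*q,z) for q in cv2.boxPoints(r)]); 
    e=np.diff(np.vstack([P,P[:1]]),axis=0); print(lab,'c',P.mean(0),'sides',np.linalg.norm(e,axis=1),'ang',np.degrees(np.arctan2(e[:,1],e[:,0])))
rect(sub((g<70).astype(np.uint8),170,140,55,50),11,'tray')
sat=f.max(2)-f.min(2)
# balance pan: darker grey than body
m=sub(((g<150)&(sat<14)).astype(np.uint8),338,207,36,36); m=cv2.morphologyEx(m,cv2.MORPH_OPEN,np.ones((3,3)));ct=cv2.convexHull(big(m)); (u,v),ax,an=cv2.fitEllipse(ct); p=onz(c,u,v,30); print('pan',u,v,p,np.array(ax)*np.linalg.norm(onz(c,u+1,v,30)-p))
# reagent cap blue
m=sub((f[...,2]>f[...,0]+35).astype(np.uint8),240,175,30,25); mm=cv2.moments(m,True); u,v=mm['m10']/mm['m00'],mm['m01']/mm['m00']; print('reagent',u,v,mm['m00'],onz(c,u,v,70))
# tin rim bluish; 
m=sub((blue&(g>105)).astype(np.uint8),285,150,40,35); ct=cv2.convexHull(big(m)); (u,v),r=cv2.minEnclosingCircle(ct); p=onz(c,u,v,30); print('tin',u,v,p,2*r*np.linalg.norm(onz(c,u+1,v,30)-p))
print(g[150:185,285:323].astype(int))
E
python3 m.py | cut -c1-400
```

```text
px samples dry [189 194 204] stir [186 189 202] bench [179 168 158] pan [140 137 135] bal [190 190 180] case
dry 138.58163452148438 218.21957397460938 (40.98231506347656, 41.96209716796875) mom 138.58398900961657 218.25090545772449 -> [484.062  318.0305  20.    ] diam [117.3144 120.1191]
stir 259.010498046875 218.85623168945312 (35.14649200439453, 40.07024383544922) mom 258.69568822553896 218.78192371475953 -> [484.5143 -26.4211  45.    ] diam [ 98.6545 112.4752]
holes 8 [484.7197 317.8581  20.    ] [np.float64(48.2), np.float64(48.2), np.float64(48.3), np.float64(47.4), np.float64(47.7), np.float64(48.0), np.float64(48.1), np.float64(48.0)]
tray c [640.0652 155.9833  11.    ] sides [ 98.8245 100.8118  98.712  100.2915] ang [ -8.9776 -99.7884 170.7213  80.2724]
pan 355.623046875 224.85433959960938 [ 469.7408 -300.4839   30.    ] [88.9269 90.8525]
reagent 252.6153846153846 184.84615384615384 26.0 [578.0967  -7.9397  70.    ]
tin 300.5 167.0 [ 633.6414 -144.1659   30.    ] 63.5129047986389
[[174 170 168 ... 171 171 171]
 [173 170 175 ... 169 170 167]
 [173 167 170 ... 171 169 167]
 ...
 [178 175 174 ... 167 166 171]
 [176 174 174 ... 165 168 168]
 [176 178 172 ... 170 165 168]]
```

>>> jog_arm(
  rows=[
    {"dp": [0.4, -0.8, 0.26], "delta_rot": [0, 0, 0]},
    {"dp": [0.4, -0.8, 0.26], "delta_rot": [0, 0, 0]},
    {"dp": [0.4, -0.8, 0.26], "delta_rot": [0, 0, 0]},
    {"dp": [0.4, -0.8, 0.26], "delta_rot": [0, 0, 0]},
    {"dp": [0.4, -0.8, 0.26], "delta_rot": [0, 0, 0]},
    {"dp": [0.4, -0.8, 0.26], "delta_rot": [0, 0, 0]},
    {"dp": [0.4, -0.8, 0.26], "delta_rot": [0, 0, 0]},
    {"dp": [0.4, -0.8, 0.26], "delta_rot": [0, 0, 0]},
  ],
)

```text
time_s: 1.1
ee_pos: [414.6, 131.3, 354.1]
eef_rot: [[-0.927, 0.375, 0.001], [0.375, 0.927, -0.0], [-0.001, 0.0, -1.0]]
contact_force: [0.5, 0.3, -0.1]
grip_width: 85.4
finger_force: 0.0
```

```bash
python3 - <<'E'
from h import *
c=load('top0'); f=c['frame'].astype(int); g=f.mean(2)
blue=((f[...,2]>f[...,0]+2)&(g>170)).astype(np.uint8); m=np.zeros_like(blue); m[195:245,235:285]=blue[195:245,235:285]
m=cv2.morphologyEx(m,cv2.MORPH_OPEN,np.ones((3,3)))
ct=cv2.convexHull(max(cv2.findContours(m,0,1)[0],key=cv2.contourArea)); (u,v),ax,_=cv2.fitEllipse(ct); print(u,v,ax,onz(c,u,v,45),np.array(ax)*2.815)
# triangulate weight knob roughly: scene knob px ~ (280+82*..) 
b=load('scene0'); 
u,v=190+(363-280)*90/214,195+(440-386)*90/214
# top knob
ut,vt=275+160*55/280,145+(467-386)*42/214
print(onz(b,u,v,142),onz(c,ut,vt,144),arm.get_state()['ee_pos'])
E
```

```text
257.9642028808594 219.603515625 (32.98344802856445, 33.342567443847656) [482.3992 -23.4991  45.    ] [92.8484 93.8593]
[ 640.082  -150.9849  142.    ] [ 635.979  -149.1907  144.    ] [414.6144 131.3484 354.0912]
```

>>> jog_arm(
  rows=[
    {"dp": [0.4, -0.56, -0.02], "delta_rot": [0, 0, 0]},
    {"dp": [0.4, -0.56, -0.02], "delta_rot": [0, 0, 0]},
    {"dp": [0.4, -0.56, -0.02], "delta_rot": [0, 0, 0]},
    {"dp": [0.4, -0.56, -0.02], "delta_rot": [0, 0, 0]},
    {"dp": [0.4, -0.56, -0.02], "delta_rot": [0, 0, 0]},
    {"dp": [0.4, -0.56, -0.02], "delta_rot": [0, 0, 0]},
    {"dp": [0.4, -0.56, -0.02], "delta_rot": [0, 0, 0]},
  ],
)

```text
time_s: 1.98
ee_pos: [614.3, -148.1, 341.2]
eef_rot: [[-0.927, 0.374, -0.003], [0.374, 0.927, 0.001], [0.003, -0.0, -1.0]]
contact_force: [-1.0, 0.7, 0.8]
grip_width: 85.5
finger_force: 0.0
```

```bash
python3 - <<'E'
from h import *
c=snap('wrist','w1'); print(c['fx'],c['cx'],c['cy'],c['eye'],c['attitude'],arm.get_state()['ee_pos'])
E
```

```text
346.33622847780555 256.3262153562513 190.24639603392086 [ 539.9923 -118.62    492.1513] [[ 0.3725  0.8818  0.2893]
 [ 0.928  -0.3542 -0.1153]
 [ 0.0008  0.3115 -0.9503]] [ 613.6574 -146.6796  341.9715]
```

View pics/w1.png

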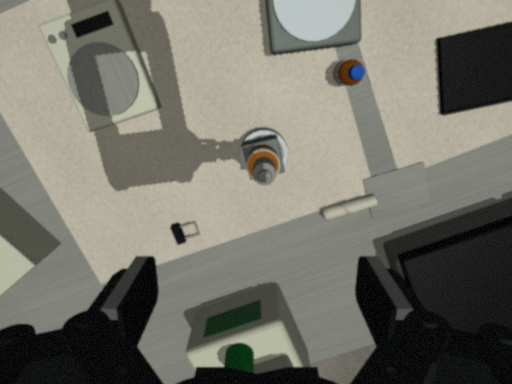

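Wrist view: pile with knob near (264,175), case edge at (243,141), reagent at (350,72), fingers either side at (130,300) and (385,300). I'll enlarge the pile.

```bash
python3 - <<'E'
from h import *
c=load('w1');b=load('scene0');t=load('top0')
def z(c,x,y,w,h,k): return cv2.resize(cv2.cvtColor(c['frame'],4)[y:y+h,x:x+w],None,fx=k,fy=k,interpolation=cv2.INTER_CUBIC)
cv2.imwrite('pics/m1.png',np.hstack([z(c,230,115,66,80,6),z(b,195,205,66,80,6)]))
E
```

```text
(no output)
```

View pics/m1.png

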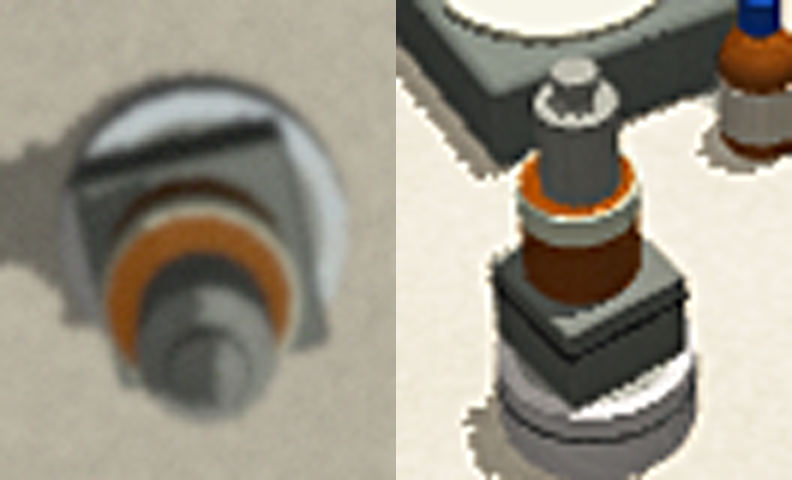

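```bash
python3 - <<'E'
from h import *
c=load('w1');b=load('scene0')
W=lambda x,y,z:onz(c,230+(x+.5)/6-.5,115+(y+.5)/6-.5,z)
S=lambda x,y,z:onz(b,195+(x-396+.5)/6-.5,205+(y+.5)/6-.5,z)
print('knob',W(208,355,142),S(573,68,144))
print('lid',W(200,298,100))
P=[W(72,188,64),W(277,140,64),W(325,345,64)]
print('case',(P[0]+P[2])/2,[np.linalg.norm(P[i+1]-P[i]) for i in (0,1)],[np.degrees(np.arctan2(*(P[i+1]-P[i])[1::-1])) for i in (0,1)])
Q=[S(495,270,64),S(570,335,64),S(686,283,64)]
print('caseS',(Q[0]+Q[2])/2,[np.linalg.norm(Q[i+1]-Q[i]) for i in (0,1)],[np.degrees(np.arctan2(*(Q[i+1]-Q[i])[1::-1])) for i in (0,1)])
print('tin',W(205,208,30), np.linalg.norm(W(63,208,30)-W(347,208,30)))
# weight body left-right edges
print('weight dia',np.linalg.norm(W(137,340,132)-W(282,340,132)),W(209.5,345,132))
for n,p in (('knob',(636,-150,144)),('c',(636,-150,30))): print(n,(np.array(proj(c,p))-[230,115])*6)
s=arm.get_state();R=s['eef_rot'];print('eye in tool',R.T@(c['eye']-s['ee_pos']), R.T@c['attitude'])
E
```

```text
knob [ 632.8282 -146.619   142.    ] [ 637.1425 -150.128   144.    ]
lid [ 632.7314 -147.228   100.    ]
case [ 635.0988 -147.4232   64.    ] [np.float64(43.64780391393021), np.float64(45.17894273590179)] [np.float64(81.38799890595661), np.float64(-7.7789869772550535)]
caseS [ 641.4989 -152.3119   64.    ] [np.float64(38.786592236105086), np.float64(41.77958394441786)] [np.float64(-5.01522435838923), np.float64(76.5289156748479)]
tin [ 630.3316 -143.6463   30.    ] 63.98773813100166
weight dia 25.980178216355547 [ 633.8506 -146.4892  132.    ]
knob [194.3645 378.8259]
c [185.5599 238.751 ]
eye in tool [  79.2253   -1.4025 -149.9641] [[ 0.0004 -0.9494 -0.3141]
 [ 1.      0.0002  0.0007]
 [-0.0006 -0.3141  0.9494]]
```

>>> jog_arm(
  rows=[
    {"dp": [0.042, -0.002, -0.24], "delta_rot": [0, 0, 0.293]},
    {"dp": [0.042, -0.002, -0.24], "delta_rot": [0, 0, 0.293]},
    {"dp": [0.042, -0.002, -0.24], "delta_rot": [0, 0, 0.293]},
    {"dp": [0.042, -0.002, -0.24], "delta_rot": [0, 0, 0.293]},
  ],
  jaw=0.18,
)

```text
time_s: 2.52
ee_pos: [635.4, -146.7, 226.2]
eef_rot: [[-0.989, 0.15, 0.004], [0.15, 0.989, -0.001], [-0.004, -0.0, -1.0]]
contact_force: [0.4, -0.6, 1.2]
grip_width: 50.3
finger_force: 0.0
```

```bash
python3 - <<'E'
from h import *
c=snap('wrist','w2'); s=arm.get_state(); print(s['ee_pos'],s['eef_rot'],s['grip_width'],c['eye'])
for p in ((634.5,-147.5,144),(634.5,-147.5,100),(635,-147.5,64)): print(proj(c,p))
i=cv2.cvtColor(c['frame'],4)[100:384,150:362]; cv2.imwrite('pics/m2.png',cv2.resize(i,None,fx=2,fy=2,interpolation=2))
E
```

```text
[ 635.853  -146.9219  227.0768] [[-0.9887  0.1499  0.0056]
 [ 0.1499  0.9887 -0.0012]
 [-0.0057 -0.0004 -1.    ]] 50.24251939162813 [ 555.1425 -135.0576  376.62  ]
(np.float64(255.18829720828325), np.float64(193.31609036362215))
(np.float64(255.29628976691995), np.float64(176.03321437711028))
(np.float64(255.44388465767193), np.float64(165.74046383910635))
```

View pics/m2.png

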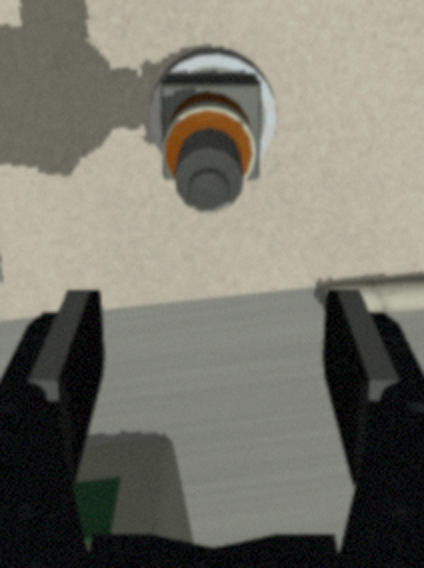

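Aligned with the case sides; knob at about (254,191) in the full frame, close to prediction. Descending.

>>> jog_arm(
  rows=[
    {"dp": [-0.001, 0, -0.1], "delta_rot": [0, 0, 0]},
    {"dp": [-0.001, 0, -0.17], "delta_rot": [0, 0, 0]},
    {"dp": [-0.001, 0, -0.2], "delta_rot": [0, 0, 0]},
    {"dp": [-0.001, 0, -0.21], "delta_rot": [0, 0, 0]},
    {"dp": [-0.001, 0, -0.21], "delta_rot": [0, 0, 0]},
    {"dp": [-0.001, 0, -0.21], "delta_rot": [0, 0, 0]},
  ],
)

```text
time_s: 3.32
ee_pos: [635.2, -147.4, 120.0]
eef_rot: [[-0.989, 0.15, 0.003], [0.15, 0.989, -0.001], [-0.003, -0.0, -1.0]]
contact_force: [0.3, 0.0, 0.5]
grip_width: 50.4
finger_force: 0.0
```

```bash
python3 - <<'E'
from h import *
c=snap('wrist','w3'); b=snap('scene','s3');s=arm.get_state(); print(s['ee_pos'],s['contact_force'])
i=cv2.cvtColor(c['frame'],4)[120:384,130:382]; j=cv2.cvtColor(b['frame'],4)[150:300,170:290]
cv2.imwrite('pics/m3.png',np.hstack([cv2.resize(i,(420,440)),cv2.resize(j,(352,440),interpolation=2)]))
E
```

```text
[ 634.8035 -147.3278  119.4803] [ 0.2524  0.294  -0.3729]
```

View pics/m3.png

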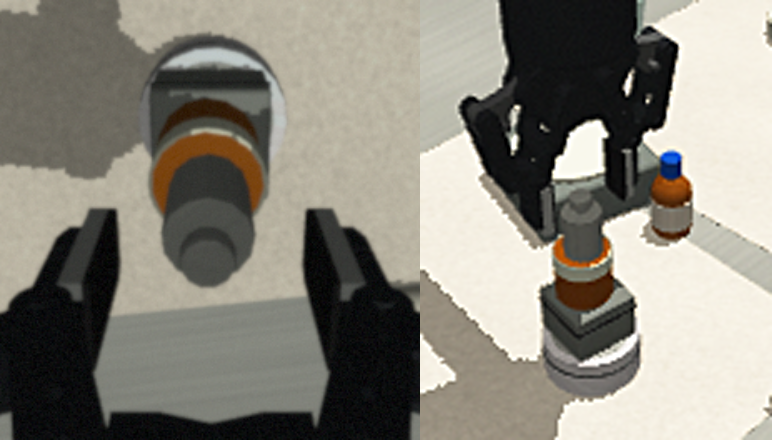

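```bash
python3 - <<'E'
from h import *
b=load('s3');c=load('w3');R=arm.get_state()['eef_rot'];p0=np.array([634.8,-147.3,119.5])
f=lambda p,c,o,k:((np.array(proj(c,p))-o)*k).round()
for s in (-1,1):
  for d in (14,8,4,0):
    p=p0+R@[0,s*25,d]; print(s,d,f(p,b,[170,150],2.933)+[420,0],f(p,c,[130,120],1.667))
for z in (144,132,100): print(z,f([634.8,-147.3,z],b,[170,150],2.933)+[420,0],f([634.8,-147.3,z],c,[130,120],1.667))
E
```

```text
-1 14 [549. 254.] [132. 194.]
-1 8 [549. 247.] [130. 202.]
-1 4 [548. 242.] [128. 208.]
-1 0 [548. 237.] [126. 215.]
1 14 [615. 222.] [291. 194.]
1 8 [614. 215.] [293. 202.]
1 4 [614. 210.] [295. 208.]
1 0 [614. 205.] [297. 215.]
144 [579. 190.] [212. 261.]
132 [580. 205.] [212. 237.]
100 [583. 244.] [211. 186.]
```

>>> jog_arm(
  rows=[
    {"dp": [-0.001, -0.001, -0.008], "delta_rot": [0, 0, 0]},
    {"dp": [-0.001, -0.001, -0.008], "delta_rot": [0, 0, 0]},
  ],
)

```text
time_s: 3.68
ee_pos: [633.4, -147.6, 113.9]
eef_rot: [[-0.989, 0.15, -0.001], [0.15, 0.989, 0.0], [0.001, 0.0, -1.0]]
contact_force: [1.0, 0.1, 0.7]
grip_width: 50.4
finger_force: 0.0
```

>>> jog_arm(
  rows=[
    {"dp": [0, 0, 0], "delta_rot": [0, 0, 0]},
    {"dp": [0, 0, 0], "delta_rot": [0, 0, 0]},
    {"dp": [0, 0, 0], "delta_rot": [0, 0, 0]},
    {"dp": [0, 0, 0], "delta_rot": [0, 0, 0]},
    {"dp": [0, 0, 0], "delta_rot": [0, 0, 0]},
  ],
  jaw=-1,
)

```text
time_s: 4.3
ee_pos: [633.9, -147.8, 114.6]
eef_rot: [[-0.989, 0.15, 0.001], [0.15, 0.989, -0.0], [-0.001, -0.0, -1.0]]
contact_force: [0.1, -1.3, 3.1]
grip_width: 23.4
finger_force: 58.8
```

>>> jog_arm(
  rows=[
    {"dp": [0, 0, 0.02], "delta_rot": [0, 0, 0]},
    {"dp": [0, 0, 0.06], "delta_rot": [0, 0, 0]},
    {"dp": [0, 0, 0.12], "delta_rot": [0, 0, 0]},
    {"dp": [-0.08, -0.07, 0.12], "delta_rot": [0, 0, 0]},
    {"dp": [-0.18, -0.17, 0.12], "delta_rot": [0, 0, 0]},
    {"dp": [-0.26, -0.24, 0.12], "delta_rot": [0, 0, 0]},
    {"dp": [-0.3, -0.28, 0.12], "delta_rot": [0, 0, 0]},
    {"dp": [-0.3, -0.28, 0.12], "delta_rot": [0, 0, 0]},
    {"dp": [-0.3, -0.28, 0.12], "delta_rot": [0, 0, 0]},
  ],
)

```text
time_s: 5.42
ee_pos: [484.1, -287.2, 174.4]
eef_rot: [[-0.989, 0.15, 0.0], [0.15, 0.989, 0.001], [-0.0, 0.001, -1.0]]
contact_force: [-0.2, 0.2, -3.0]
grip_width: 22.9
finger_force: 59.1
```

```bash
python3 - <<'E'
from h import *
c=snap('wrist','w4'); b=snap('scene','s4');t=snap('top','t4');s=arm.get_state(); print(s['ee_pos'],s['contact_force'],s['grip_width'])
i=cv2.cvtColor(c['frame'],4)[60:384,100:412]; j=cv2.cvtColor(b['frame'],4)[150:300,60:290]
j2=cv2.cvtColor(t['frame'],4)[140:194,270:340]
cv2.imwrite('pics/m4.png',np.hstack([cv2.resize(i,(424,440)),np.vstack([cv2.resize(j,(352,230),interpolation=2),cv2.resize(j2,(352,210),interpolation=2)])]))
for z in (30,): print(((np.array(proj(c,[469.7,-300.5,30]))-[100,60])*1.358).round())
E
```

```text
[ 484.4828 -286.8732  174.2128] [-0.2209  0.5115 -2.3311] 22.944154114889667
[188. 133.]
```

View pics/m4.png

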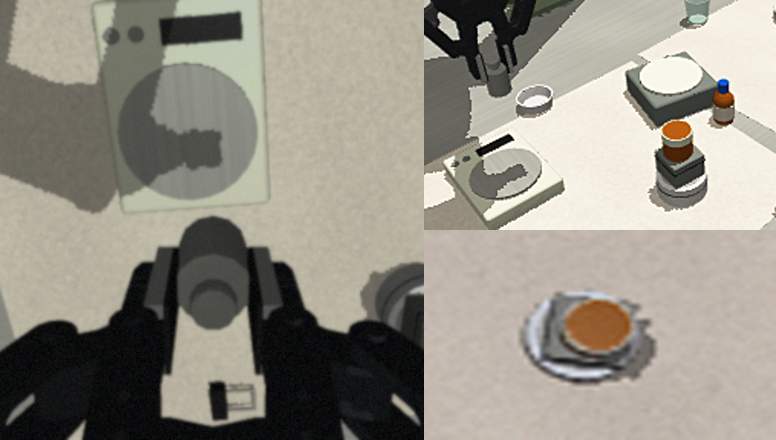

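```bash
python3 - <<'E'
from h import *
c=load('w4');s=arm.get_state();p0=s['ee_pos'];R=s['eef_rot']
p=onz(c,100+213/1.358,60+299/1.358,p0[2]+29.4); print('knob in tool',R.T@(p-p0))
p=onz(c,100+213.5/1.358,60+287/1.358,p0[2]+17.4); print('body top in tool',R.T@(p-p0))
t=load('t4');f=t['frame'].astype(int)
m=((f[...,0]>f[...,2]+60)).astype(np.uint8);M=np.zeros_like(m);M[150:190,285:325]=m[150:190,285:325]
ct=max(cv2.findContours(M,0,1)[0],key=cv2.contourArea);(u,v),ax,_=cv2.fitEllipse(ct);print('jar top',u,v,ax,onz(t,u,v,100))
b=load('s4');f=b['frame'].astype(int);m=((f[...,0]>f[...,2]+90)&(f[...,0]>170)).astype(np.uint8);M=np.zeros_like(m);M[220:260,200:250]=m[220:260,200:250]
ct=max(cv2.findContours(M,0,1)[0],key=cv2.contourArea);(u,v),ax,_=cv2.fitEllipse(ct);print('jar S',u,v,ax,onz(b,u,v,100))
E
```

```text
knob in tool [  2.2642  -0.5183 -29.4001]
body top in tool [ -1.0161  -0.3182 -17.4002]
jar top 304.2291564941406 163.95736694335938 (11.976545333862305, 12.212468147277832) [ 633.5041 -147.8283  100.    ]
jar S 224.77317810058594 234.3712158203125 (11.881001472473145, 18.684640884399414) [ 635.9519 -150.3152  100.    ]
```

>>> jog_arm(
  rows=[
    {"dp": [-0.014, -0.013, -0.06], "delta_rot": [0, 0, 0]},
    {"dp": [-0.028, -0.026, -0.14], "delta_rot": [0, 0, 0]},
    {"dp": [-0.028, -0.026, -0.2], "delta_rot": [0, 0, 0]},
    {"dp": [-0.028, -0.026, -0.234], "delta_rot": [0, 0, 0]},
    {"dp": [-0.028, -0.026, -0.244], "delta_rot": [0, 0, 0]},
    {"dp": [-0.028, -0.026, -0.25], "delta_rot": [0, 0, 0]},
    {"dp": [-0.028, -0.026, -0.254], "delta_rot": [0, 0, 0]},
    {"dp": [-0.028, -0.026, -0.256], "delta_rot": [0, 0, 0]},
    {"dp": [-0.028, -0.026, -0.256], "delta_rot": [0, 0, 0]},
  ],
)

```text
time_s: 6.7
ee_pos: [469.9, -300.8, 46.7]
eef_rot: [[-0.989, 0.15, 0.001], [0.15, 0.989, -0.0], [-0.001, -0.0, -1.0]]
contact_force: [-1.3, 0.4, -1.0]
grip_width: 23.1
finger_force: 59.1
```

Creep down to contact.

>>> jog_arm(
  rows=[
    {"dp": [0, 0, -0.001], "delta_rot": [0, 0, 0]},
    {"dp": [0, 0, -0.002], "delta_rot": [0, 0, 0]},
    {"dp": [0, 0, -0.002], "delta_rot": [0, 0, 0]},
  ],
)

```text
time_s: 7.08
ee_pos: [469.6, -300.7, 45.3]
eef_rot: [[-0.989, 0.15, -0.0], [0.15, 0.989, 0.0], [0.0, 0.0, -1.0]]
contact_force: [0.4, 0.1, -1.9]
grip_width: 23.3
finger_force: 59.1
```

>>> jog_arm(
  rows=[
    {"dp": [0, 0, -0.001], "delta_rot": [0, 0, 0]},
    {"dp": [0, 0, -0.002], "delta_rot": [0, 0, 0]},
    {"dp": [0, 0, -0.002], "delta_rot": [0, 0, 0]},
  ],
)

```text
time_s: 7.45
ee_pos: [469.8, -300.7, 44.6]
eef_rot: [[-0.989, 0.15, 0.0], [0.15, 0.989, -0.0], [-0.0, -0.0, -1.0]]
contact_force: [-0.6, 0.0, 1.5]
grip_width: 23.3
finger_force: 59.3
```

>>> jog_arm(
  rows=[
    {"dp": [0, 0, 0], "delta_rot": [0, 0, 0]},
    {"dp": [0, 0, 0], "delta_rot": [0, 0, 0]},
    {"dp": [0, 0, 0], "delta_rot": [0, 0, 0]},
  ],
  jaw=0.18,
)

```text
time_s: 7.82
ee_pos: [469.8, -300.7, 44.4]
eef_rot: [[-0.989, 0.15, 0.0], [0.15, 0.989, -0.0], [-0.0, -0.0, -1.0]]
contact_force: [-0.8, 0.5, -0.3]
grip_width: 50.6
finger_force: 0.0
```

>>> jog_arm(
  rows=[
    {"dp": [0, 0, 0.04], "delta_rot": [0, 0, 0]},
    {"dp": [0, 0, 0.12], "delta_rot": [0, 0, 0]},
    {"dp": [0, 0, 0.22], "delta_rot": [0, 0, 0]},
    {"dp": [0.08, 0.08, 0.26], "delta_rot": [0, 0, 0]},
    {"dp": [0.16, 0.16, 0.26], "delta_rot": [0, 0, 0]},
    {"dp": [0.24, 0.24, 0.26], "delta_rot": [0, 0, 0]},
    {"dp": [0.328, 0.306, 0.26], "delta_rot": [0, 0, 0]},
    {"dp": [0.328, 0.306, 0.26], "delta_rot": [0, 0, 0]},
    {"dp": [0.328, 0.306, 0.26], "delta_rot": [0, 0, 0]},
  ],
  jaw=0.5,
)

```text
time_s: 8.95
ee_pos: [633.1, -147.8, 173.9]
eef_rot: [[-0.989, 0.15, -0.001], [0.15, 0.989, -0.0], [0.001, -0.0, -1.0]]
contact_force: [-0.0, 0.4, -0.2]
grip_width: 64.4
finger_force: 0.0
```

```bash
python3 - <<'E'
from h import *
c=snap('wrist','w5'); t=snap('top','t5');s=arm.get_state(); print(s['ee_pos'],s['contact_force'],s['grip_width'])
f=c['frame'].astype(int);m=((f[...,0]>f[...,2]+60)).astype(np.uint8)
ct=max(cv2.findContours(m,0,1)[0],key=cv2.contourArea);(u,v),ax,_=cv2.fitEllipse(ct);print('jar',u,v,ax,onz(c,u,v,100))
i=cv2.cvtColor(c['frame'],4)[60:384,100:412]; j2=cv2.cvtColor(t['frame'],4)[195:265,320:390]
cv2.imwrite('pics/m5.png',np.hstack([cv2.resize(i,(424,440)),cv2.resize(j2,(352,440),interpolation=2)]))
E
```

```text
[ 632.7109 -148.542   174.3242] [-0.2883 -0.3627  0.6373] 64.00580809632598
jar 255.250732421875 199.24395751953125 (47.203922271728516, 50.75167465209961) [ 633.2678 -148.7188  100.    ]
```

View pics/m5.png

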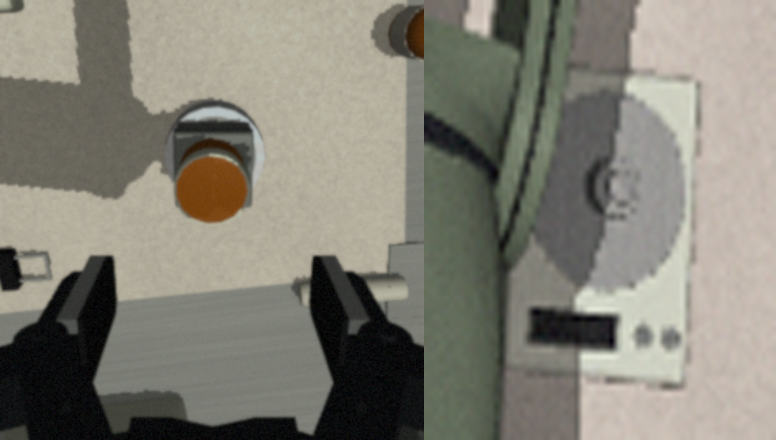

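Weight stands in the middle of the pan; jar top at (255,199) in the wrist frame, i.e. (633,-148). Down to the jar.

>>> jog_arm(
  rows=[
    {"dp": [0, -0.001, -0.08], "delta_rot": [0, 0, 0]},
    {"dp": [0, -0.001, -0.15], "delta_rot": [0, 0, 0]},
    {"dp": [0, -0.001, -0.18], "delta_rot": [0, 0, 0]},
    {"dp": [0, -0.001, -0.19], "delta_rot": [0, 0, 0]},
    {"dp": [0, -0.001, -0.19], "delta_rot": [0, 0, 0]},
  ],
)

```text
time_s: 9.68
ee_pos: [634.2, -148.6, 80.3]
eef_rot: [[-0.989, 0.151, 0.002], [0.151, 0.989, -0.0], [-0.002, -0.0, -1.0]]
contact_force: [-0.7, 0.9, -0.2]
grip_width: 64.0
finger_force: 0.0
```

>>> jog_arm(
  rows=[
    {"dp": [0, 0, 0], "delta_rot": [0, 0, 0]},
    {"dp": [0, 0, 0], "delta_rot": [0, 0, 0]},
    {"dp": [0, 0, 0], "delta_rot": [0, 0, 0]},
    {"dp": [0, 0, 0], "delta_rot": [0, 0, 0]},
    {"dp": [0, 0, 0], "delta_rot": [0, 0, 0]},
  ],
  jaw=-1,
)

```text
time_s: 10.3
ee_pos: [634.7, -148.5, 81.1]
eef_rot: [[-0.989, 0.15, 0.003], [0.15, 0.989, -0.001], [-0.003, -0.0, -1.0]]
contact_force: [-0.7, -0.8, 6.3]
grip_width: 35.1
finger_force: 59.9
```

>>> jog_arm(
  rows=[
    {"dp": [0, 0, 0.02], "delta_rot": [0, 0, 0]},
    {"dp": [0, 0, 0.07], "delta_rot": [0, 0, 0]},
    {"dp": [0, 0, 0.16], "delta_rot": [0, 0, 0]},
    {"dp": [-0.02, 0.02, 0.2], "delta_rot": [0, 0, 0]},
    {"dp": [-0.1, 0.09, 0.2], "delta_rot": [0, 0, 0]},
    {"dp": [-0.18, 0.165, 0.2], "delta_rot": [0, 0, 0]},
    {"dp": [-0.24, 0.225, 0.2], "delta_rot": [0, 0, 0]},
    {"dp": [-0.268, 0.248, 0.2], "delta_rot": [0, 0, 0]},
    {"dp": [-0.268, 0.248, 0.2], "delta_rot": [0, 0, 0]},
    {"dp": [-0.268, 0.248, 0.2], "delta_rot": [0, 0, 0]},
  ],
)

```text
time_s: 11.55
ee_pos: [500.8, -24.8, 179.4]
eef_rot: [[-0.989, 0.15, 0.001], [0.15, 0.989, -0.0], [-0.001, -0.0, -1.0]]
contact_force: [-0.0, 0.1, -1.4]
grip_width: 35.3
finger_force: 60.0
```

```bash
python3 - <<'E'
from h import *
c=snap('wrist','w6'); t=snap('top','t6');s=arm.get_state(); print(s['ee_pos'],s['contact_force'],s['grip_width'])
print(((np.array(proj(c,[482.4,-23.5,45]))-[100,60])*1.358).round())
i=cv2.cvtColor(c['frame'],4)[60:384,100:412]; j2=cv2.cvtColor(t['frame'],4)[145:195,275:325]
cv2.imwrite('pics/m6.png',np.hstack([cv2.resize(i,(424,440)),cv2.resize(j2,(360,440),interpolation=2)]))
E
```

```text
[500.7649 -24.9182 179.1784] [-0.3223  0.0749 -0.924 ] 35.26765150278062
[210. 127.]
```

View pics/m6.png

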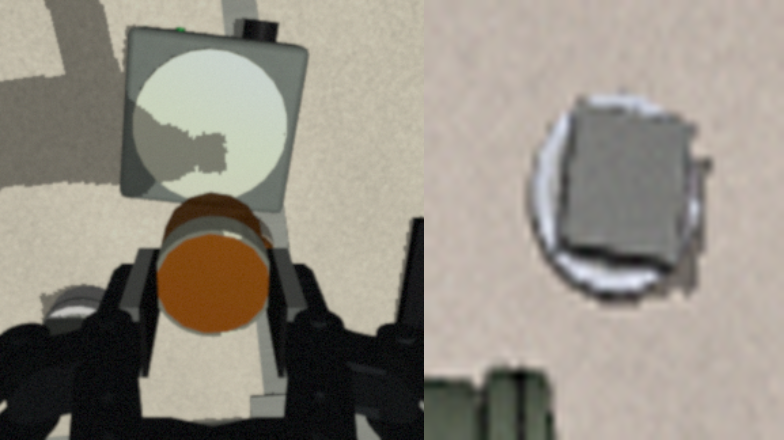

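```bash
python3 - <<'E'
from h import *
c=load('w6');s=arm.get_state();p0=s['ee_pos'];R=s['eef_rot']
f=c['frame'].astype(int);m=((f[...,0]>f[...,2]+80)&(f[...,0]>110)).astype(np.uint8)
ct=max(cv2.findContours(m,0,1)[0],key=cv2.contourArea);(u,v),ax,_=cv2.fitEllipse(cv2.convexHull(ct));print('jar',u,v,ax,R.T@(onz(c,u,v,p0[2]+19)-p0))
t=load('t6');f=t['frame'].astype(int);g=f.mean(2)
m=((g<130)).astype(np.uint8);M=np.zeros_like(m);M[155:176,294:315]=m[155:176,294:315]
P=np.array([(572,103),(690,127),(672,262),(560,240)])  # crop corners picked
P=np.array([onz(t,275+(x-424)*50/360-.5,145+y*50/440-.5,64) for x,y in P]);e=np.diff(np.vstack([P,P[:1]]),axis=0)
print(P.mean(0),np.linalg.norm(e,axis=1),np.degrees(np.arctan2(e[:,1],e[:,0])))
E
```

```text
jar 256.3198547363281 268.4812927246094 (71.04779052734375, 81.60298919677734) [  1.0965  -0.1519 -19.0005]
[ 634.3495 -145.7927   64.    ] [46.3501 43.6704 43.8489 44.0017] [-99.1215 170.7587  81.2252  -5.9809]
```

>>> jog_arm(
  rows=[
    {"dp": [-0.016, 0.001, -0.06], "delta_rot": [0, 0, 0]},
    {"dp": [-0.034, 0.001, -0.13], "delta_rot": [0, 0, 0]},
    {"dp": [-0.034, 0.001, -0.18], "delta_rot": [0, 0, 0]},
    {"dp": [-0.034, 0.001, -0.21], "delta_rot": [0, 0, 0]},
    {"dp": [-0.034, 0.001, -0.224], "delta_rot": [0, 0, 0]},
    {"dp": [-0.034, 0.001, -0.23], "delta_rot": [0, 0, 0]},
    {"dp": [-0.034, 0.001, -0.23], "delta_rot": [0, 0, 0]},
    {"dp": [-0.034, 0.001, -0.23], "delta_rot": [0, 0, 0]},
  ],
)

```text
time_s: 12.65
ee_pos: [483.2, -23.7, 64.9]
eef_rot: [[-0.989, 0.15, 0.001], [0.15, 0.989, -0.0], [-0.001, 0.0, -1.0]]
contact_force: [0.4, -0.5, -1.0]
grip_width: 35.3
finger_force: 60.0
```

>>> jog_arm(
  rows=[
    {"dp": [0, 0, -0.001], "delta_rot": [0, 0, 0]},
    {"dp": [0, 0, -0.002], "delta_rot": [0, 0, 0]},
    {"dp": [0, 0, -0.002], "delta_rot": [0, 0, 0]},
  ],
)

```text
time_s: 13.02
ee_pos: [482.7, -23.7, 63.4]
eef_rot: [[-0.989, 0.15, 0.0], [0.15, 0.989, 0.0], [-0.0, 0.0, -1.0]]
contact_force: [-0.6, 0.7, -1.4]
grip_width: 35.4
finger_force: 60.0
```

>>> jog_arm(
  rows=[
    {"dp": [0, 0, -0.001], "delta_rot": [0, 0, 0]},
    {"dp": [0, 0, -0.002], "delta_rot": [0, 0, 0]},
    {"dp": [0, 0, -0.002], "delta_rot": [0, 0, 0]},
  ],
)

```text
time_s: 13.4
ee_pos: [482.7, -23.7, 62.3]
eef_rot: [[-0.989, 0.15, -0.0], [0.15, 0.989, 0.0], [0.0, 0.0, -1.0]]
contact_force: [0.1, -0.3, -0.7]
grip_width: 35.4
finger_force: 60.0
```

>>> jog_arm(
  rows=[
    {"dp": [0, 0, -0.001], "delta_rot": [0, 0, 0]},
    {"dp": [0, 0, -0.002], "delta_rot": [0, 0, 0]},
    {"dp": [0, 0, -0.002], "delta_rot": [0, 0, 0]},
  ],
)

```text
time_s: 13.78
ee_pos: [482.7, -23.7, 62.0]
eef_rot: [[-0.989, 0.15, 0.0], [0.15, 0.989, 0.0], [-0.0, 0.0, -1.0]]
contact_force: [-2.1, 0.3, 5.3]
grip_width: 35.0
finger_force: 60.7
```

>>> jog_arm(
  rows=[
    {"dp": [0, 0, 0], "delta_rot": [0, 0, 0]},
    {"dp": [0, 0, 0], "delta_rot": [0, 0, 0]},
    {"dp": [0, 0, 0], "delta_rot": [0, 0, 0]},
    {"dp": [0, 0, 0], "delta_rot": [0, 0, 0]},
  ],
  jaw=0.5,
)

```text
time_s: 14.28
ee_pos: [482.7, -23.7, 61.3]
eef_rot: [[-0.989, 0.15, -0.0], [0.15, 0.989, 0.0], [0.0, 0.0, -1.0]]
contact_force: [0.3, -0.1, -1.1]
grip_width: 63.8
finger_force: 0.0
```

>>> jog_arm(
  rows=[
    {"dp": [0, 0, 0.04], "delta_rot": [0, 0, 0]},
    {"dp": [0, 0, 0.12], "delta_rot": [0, 0, 0]},
    {"dp": [0, 0, 0.2], "delta_rot": [0, 0, 0]},
    {"dp": [0.07, -0.06, 0.22], "delta_rot": [0, 0, 0]},
    {"dp": [0.16, -0.13, 0.22], "delta_rot": [0, 0, 0]},
    {"dp": [0.24, -0.2, 0.22], "delta_rot": [0, 0, 0]},
    {"dp": [0.304, -0.247, 0.22], "delta_rot": [0, 0, 0]},
    {"dp": [0.304, -0.247, 0.22], "delta_rot": [0, 0, 0]},
    {"dp": [0.304, -0.247, 0.22], "delta_rot": [0, 0, 0]},
  ],
  jaw=0.65,
)

```text
time_s: 15.4
ee_pos: [633.8, -146.7, 170.8]
eef_rot: [[-0.989, 0.15, -0.002], [0.15, 0.989, 0.001], [0.002, 0.001, -1.0]]
contact_force: [-0.1, 0.2, 0.1]
grip_width: 70.6
finger_force: 0.0
```

```bash
python3 - <<'E'
from h import *
c=snap('wrist','w7'); t=snap('top','t7');s=arm.get_state(); print(s['ee_pos'],s['contact_force'],s['grip_width'])
print(((np.array(proj(c,[634.7,-147,64]))-[200,100])*4).round())
i=cv2.cvtColor(c['frame'],4)[100:210,200:310]; j2=cv2.cvtColor(t['frame'],4)[185:250,225:290]
cv2.imwrite('pics/m7.png',np.hstack([cv2.resize(i,(440,440),interpolation=2),cv2.resize(j2,(360,440),interpolation=2)]))
E
```

```text
[ 633.7344 -146.3341  171.4086] [-0.5091  0.1798  0.2719] 70.44636803284727
[225. 343.]
```

View pics/m7.png

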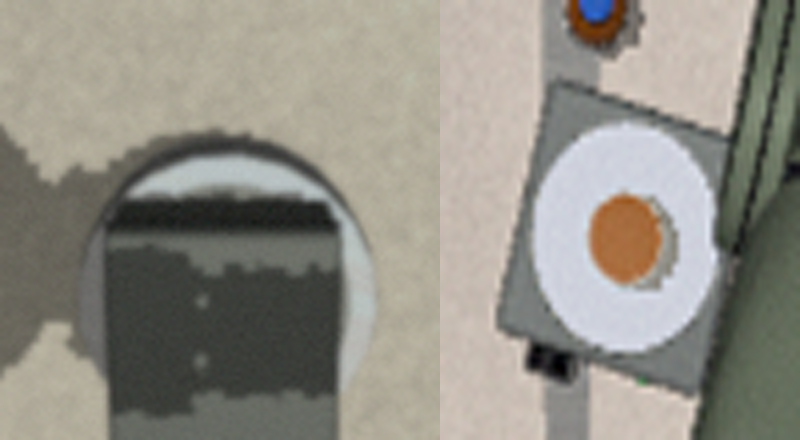

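>>> jog_arm(
  rows=[
    {"dp": [0, -0.001, -0.08], "delta_rot": [0, 0, 0]},
    {"dp": [0, -0.001, -0.16], "delta_rot": [0, 0, 0]},
    {"dp": [0, -0.001, -0.22], "delta_rot": [0, 0, 0]},
    {"dp": [0, -0.001, -0.25], "delta_rot": [0, 0, 0]},
    {"dp": [0, -0.001, -0.258], "delta_rot": [0, 0, 0]},
    {"dp": [0, -0.001, -0.258], "delta_rot": [0, 0, 0]},
    {"dp": [0, -0.001, -0.258], "delta_rot": [0, 0, 0]},
  ],
)

```text
time_s: 16.38
ee_pos: [635.6, -147.8, 43.7]
eef_rot: [[-0.989, 0.15, 0.003], [0.15, 0.989, -0.001], [-0.003, -0.0, -1.0]]
contact_force: [-0.0, -0.9, -0.1]
grip_width: 70.5
finger_force: 0.0
```

>>> jog_arm(
  rows=[
    {"dp": [0, 0, 0], "delta_rot": [0, 0, 0]},
    {"dp": [0, 0, 0], "delta_rot": [0, 0, 0]},
    {"dp": [0, 0, 0], "delta_rot": [0, 0, 0]},
    {"dp": [0, 0, 0], "delta_rot": [0, 0, 0]},
    {"dp": [0, 0, 0], "delta_rot": [0, 0, 0]},
  ],
  jaw=-1,
)

```text
time_s: 17.0
ee_pos: [635.5, -147.8, 43.4]
eef_rot: [[-0.989, 0.15, 0.002], [0.15, 0.989, -0.0], [-0.002, -0.0, -1.0]]
contact_force: [0.5, -0.1, 5.6]
grip_width: 44.5
finger_force: 62.1
```

>>> jog_arm(
  rows=[
    {"dp": [0, 0, 0.02], "delta_rot": [0, 0, 0]},
    {"dp": [0, 0, 0.07], "delta_rot": [0, 0, 0]},
    {"dp": [0, 0, 0.16], "delta_rot": [0, 0, 0]},
    {"dp": [0, 0.05, 0.24], "delta_rot": [0, 0, 0]},
    {"dp": [0.01, 0.15, 0.26], "delta_rot": [0, 0, 0]},
    {"dp": [0.02, 0.26, 0.26], "delta_rot": [0, 0, 0]},
    {"dp": [0.03, 0.38, 0.26], "delta_rot": [0, 0, 0]},
    {"dp": [0.04, 0.49, 0.26], "delta_rot": [0, 0, 0]},
    {"dp": [0.05, 0.57, 0.26], "delta_rot": [0, 0, 0]},
    {"dp": [0.05, 0.606, 0.26], "delta_rot": [0, 0, 0]},
    {"dp": [0.05, 0.606, 0.26], "delta_rot": [0, 0, 0]},
    {"dp": [0.05, 0.606, 0.26], "delta_rot": [0, 0, 0]},
  ],
)

```text
time_s: 18.5
ee_pos: [659.6, 153.7, 172.3]
eef_rot: [[-0.988, 0.151, -0.0], [0.151, 0.988, -0.001], [0.0, -0.001, -1.0]]
contact_force: [0.3, 0.0, -0.8]
grip_width: 44.1
finger_force: 61.5
```

```bash
python3 - <<'E'
from h import *
c=snap('wrist','w8'); t=snap('top','t8');s=arm.get_state(); print(s['ee_pos'],s['eef_rot'][:,1],s['contact_force'],s['grip_width'])
print((np.array(proj(c,[640.1,156,11]))-[80,0])*1.5)
i=cv2.cvtColor(c['frame'],4)[0:330,80:430]; j2=cv2.cvtColor(t['frame'],4)[145:195,275:325]
cv2.imwrite('pics/m8.png',np.hstack([cv2.resize(i,None,fx=1.5,fy=1.5,interpolation=2),cv2.resize(j2,(260,495),interpolation=2)]))
E
```

```text
[659.7546 153.5303 172.4593] [ 0.152   0.9884 -0.0004] [ 0.1484  0.5367 -1.1736] 44.35863780422558
[263.8651 219.1392]
```

View pics/m8.png

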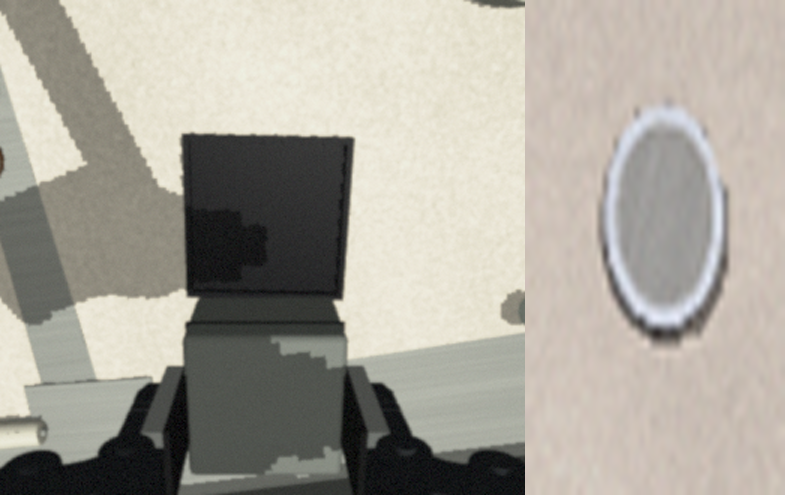

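```bash
python3 - <<'E'
from h import *
c=load('w8');s=arm.get_state();p0=s['ee_pos'];R=s['eef_rot'];g=c['frame'].mean(2)
m=(g<70).astype(np.uint8)[80:190,190:330]
L=[];Rr=[];T=[]
for v in range(100,185):
    xs=np.where(m[v-80])[0]+190; L.append(onz(c,xs.min()-.5,v,11)[:2]); Rr.append(onz(c,xs.max()+.5,v,11)[:2])
for u in range(212,308):
    ys=np.where(m[:,u-190])[0]+80; T.append(onz(c,u,ys.min()-.5,11)[:2])
def fit(P):
    vx,vy,x,y=cv2.fitLine(np.array(P,np.float32),cv2.DIST_HUBER,0,.01,.01).ravel(); return np.array([vx,vy]),np.array([x,y])
ls=[fit(P) for P in (L,Rr,T)]
for d,p in ls: print(np.degrees(np.arctan2(d[1],d[0]))%90,p)
a=np.radians(np.mean([np.degrees(np.arctan2(d[1],d[0]))%90 for d,p in ls])); 
yv=np.array([np.cos(a),np.sin(a)]);xv=np.array([np.sin(a),-np.cos(a)])
print('ang',np.degrees(a),'width',ls[1][1]@yv-ls[0][1]@yv)
cen=yv*(ls[0][1]@yv+ls[1][1]@yv)/2+xv*(ls[2][1]@xv+50); print('centre',cen)
# case in hand: top corners crop picks; top z = tcp + (64-43.4)
z=p0[2]+20.6
Q=[onz(c,80+(x+.5)/1.5-.5,(y+.5)/1.5-.5,z) for x,y in ((185,335),(347,335),(344,472),(189,474))]
for q in Q: print(R.T@(q-p0))
print('mean',np.mean([R.T@(q-p0) for q in Q],0),'tool y ang',np.degrees(np.arctan2(R[1,1],R[0,1])))
E
```

```text
79.73185 [632.7271 108.3182]
80.43648 [644.3726 205.9822]
80.34718 [593.9117 173.3433]
ang 80.17184 width 98.218506
centre [641.7551 156.595 ]
[ 23.4982 -21.9283 -20.5901]
[ 23.6065  22.1433 -20.6092]
[-20.939   23.5773 -20.6106]
[-21.7644 -22.7964 -20.5905]
mean [  1.1003   0.2489 -20.6001] tool y ang 81.25499075656174
```

>>> jog_arm(
  rows=[
    {"dp": [-0.035, 0.002, -0.06], "delta_rot": [0, 0, -0.022]},
    {"dp": [-0.035, 0.002, -0.14], "delta_rot": [0, 0, -0.022]},
    {"dp": [-0.035, 0.002, -0.21], "delta_rot": [0, 0, -0.022]},
    {"dp": [-0.035, 0.002, -0.25], "delta_rot": [0, 0, -0.022]},
    {"dp": [-0.035, 0.002, -0.264], "delta_rot": [0, 0, -0.022]},
    {"dp": [-0.035, 0.002, -0.264], "delta_rot": [0, 0, -0.022]},
    {"dp": [-0.035, 0.002, -0.264], "delta_rot": [0, 0, -0.022]},
  ],
)

```text
time_s: 19.48
ee_pos: [643.1, 156.2, 41.6]
eef_rot: [[-0.986, 0.168, 0.002], [0.168, 0.986, 0.001], [-0.002, 0.001, -1.0]]
contact_force: [0.7, 0.1, -0.8]
grip_width: 44.2
finger_force: 61.5
```

>>> jog_arm(
  rows=[
    {"dp": [-0.001, 0, -0.014], "delta_rot": [0, 0, 0]},
    {"dp": [-0.001, 0, -0.026], "delta_rot": [0, 0, 0]},
    {"dp": [-0.001, 0, -0.034], "delta_rot": [0, 0, 0]},
    {"dp": [-0.001, 0, -0.036], "delta_rot": [0, 0, 0]},
    {"dp": [-0.001, 0, -0.038], "delta_rot": [0, 0, 0]},
    {"dp": [-0.001, 0, -0.038], "delta_rot": [0, 0, 0]},
  ],
)

```text
time_s: 20.23
ee_pos: [641.8, 156.4, 21.4]
eef_rot: [[-0.986, 0.167, 0.0], [0.167, 0.986, 0.0], [-0.0, 0.0, -1.0]]
contact_force: [0.1, 0.1, -1.7]
grip_width: 44.1
finger_force: 61.5
```

>>> jog_arm(
  rows=[
    {"dp": [0, 0, -0.001], "delta_rot": [0, 0, 0]},
    {"dp": [0, 0, -0.002], "delta_rot": [0, 0, 0]},
    {"dp": [0, 0, -0.002], "delta_rot": [0, 0, 0]},
  ],
)

```text
time_s: 20.6
ee_pos: [641.7, 156.3, 20.3]
eef_rot: [[-0.986, 0.167, 0.0], [0.167, 0.986, 0.0], [0.0, 0.0, -1.0]]
contact_force: [-0.5, -0.0, -1.2]
grip_width: 44.6
finger_force: 61.5
```

>>> jog_arm(
  rows=[
    {"dp": [0, 0, -0.001], "delta_rot": [0, 0, 0]},
    {"dp": [0, 0, -0.002], "delta_rot": [0, 0, 0]},
    {"dp": [0, 0, -0.002], "delta_rot": [0, 0, 0]},
  ],
)

```text
time_s: 20.98
ee_pos: [641.7, 156.3, 19.5]
eef_rot: [[-0.986, 0.167, 0.0], [0.167, 0.986, 0.0], [-0.0, 0.0, -1.0]]
contact_force: [-0.2, -0.6, -0.1]
grip_width: 44.2
finger_force: 61.7
```

>>> jog_arm(
  rows=[
    {"dp": [0, 0, -0.001], "delta_rot": [0, 0, 0]},
    {"dp": [0, 0, -0.001], "delta_rot": [0, 0, 0]},
  ],
)

```text
time_s: 21.22
ee_pos: [641.7, 156.4, 19.5]
eef_rot: [[-0.986, 0.167, 0.0], [0.167, 0.986, 0.0], [-0.0, 0.0, -1.0]]
contact_force: [-2.4, -0.4, 5.1]
grip_width: 44.0
finger_force: 62.1
```

>>> jog_arm(
  rows=[
    {"dp": [0, 0, 0], "delta_rot": [0, 0, 0]},
    {"dp": [0, 0, 0], "delta_rot": [0, 0, 0]},
    {"dp": [0, 0, 0], "delta_rot": [0, 0, 0]},
  ],
  jaw=0.36,
)

```text
time_s: 21.6
ee_pos: [641.7, 156.3, 18.5]
eef_rot: [[-0.986, 0.167, -0.0], [0.167, 0.986, 0.0], [0.0, 0.0, -1.0]]
contact_force: [-0.5, 0.8, -0.5]
grip_width: 57.8
finger_force: 0.0
```

>>> jog_arm(
  rows=[
    {"dp": [0, 0, 0.04], "delta_rot": [0, 0, 0]},
    {"dp": [0, 0, 0.12], "delta_rot": [0, 0, 0]},
    {"dp": [0, 0, 0.22], "delta_rot": [0, 0, 0]},
    {"dp": [-0.02, -0.08, 0.27], "delta_rot": [0, 0, 0]},
    {"dp": [-0.02, -0.2, 0.306], "delta_rot": [0, 0, 0]},
    {"dp": [-0.02, -0.32, 0.306], "delta_rot": [0, 0, 0]},
    {"dp": [-0.02, -0.44, 0.306], "delta_rot": [0, 0, 0]},
    {"dp": [-0.02, -0.54, 0.306], "delta_rot": [0, 0, 0]},
    {"dp": [-0.02, -0.604, 0.306], "delta_rot": [0, 0, 0]},
    {"dp": [-0.02, -0.604, 0.306], "delta_rot": [0, 0, 0]},
    {"dp": [-0.02, -0.604, 0.306], "delta_rot": [0, 0, 0]},
    {"dp": [-0.02, -0.604, 0.306], "delta_rot": [0, 0, 0]},
  ],
  jaw=0.36,
)

```text
time_s: 23.1
ee_pos: [631.8, -144.4, 171.8]
eef_rot: [[-0.986, 0.166, -0.0], [0.166, 0.986, 0.0], [0.0, 0.0, -1.0]]
contact_force: [-0.7, 0.6, 0.4]
grip_width: 57.9
finger_force: 0.0
```

```bash
python3 - <<'E'
from h import *
c=snap('wrist','w9'); t=snap('top','t9');s=arm.get_state(); print(s['ee_pos'],s['contact_force'],s['grip_width'])
print((np.array(proj(c,[633,-145.5,30]))-[200,100])*4)
i=cv2.cvtColor(c['frame'],4)[100:210,200:310]; j2=cv2.cvtColor(t['frame'],4)[140:190,172:222]
cv2.imwrite('pics/m9.png',np.hstack([cv2.resize(i,(440,440),interpolation=2),cv2.resize(j2,(352,352),interpolation=2)[:440] if 0 else cv2.copyMakeBorder(cv2.resize(j2,(352,352),interpolation=2),0,88,0,0,0)]))
E
```

```text
[ 631.8354 -144.4973  171.9156] [ 0.1421  0.5615 -0.1509] 58.4064853748993
[221.172  296.1558]
```

View pics/m9.png

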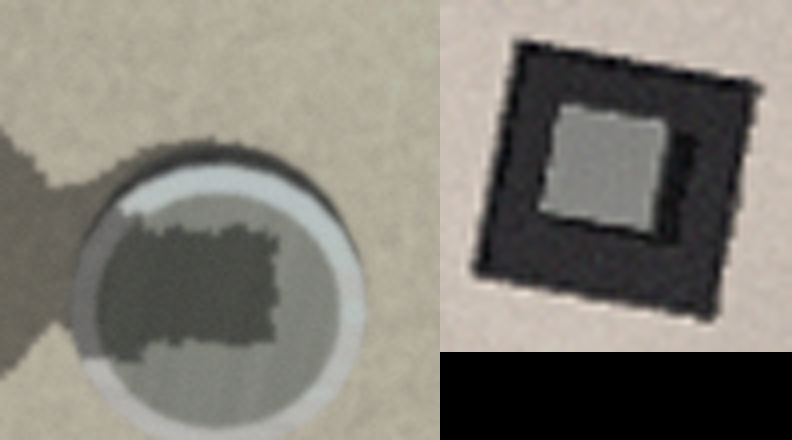

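```bash
python3 - <<'E'
from h import *
t=load('t9');c=load('w9')
def T(x,y,z): return onz(t,172+(x-440+.5)*50/352-.5,140+(y+.5)*50/352-.5,z)
def rect(P):
    P=np.array(P);e=np.diff(np.vstack([P,P[:1]]),axis=0);print(P.mean(0),np.linalg.norm(e,axis=1),np.degrees(np.arctan2(e[:,1],e[:,0]))%90)
rect([T(x,y,40) for x,y in ((563,104),(669,121),(653,232),(541,212))])
rect([T(x,y,11) for x,y in ((518,41),(762,88),(714,320),(472,275))])
W=lambda x,y,z:onz(c,200+(x+.5)/4-.5,100+(y+.5)/4-.5,z)
print('tin inner',W(218.5,309,30),np.linalg.norm(W(97,309,30)-W(340,309,30)),np.linalg.norm(W(218,193,30)-W(218,430,30)),'outer w',np.linalg.norm(W(73,309,30)-W(366,309,30)),'outer top edge',W(219,164,30))
f=t['frame'].astype(int)
g=cv2.cvtColor(cv2.cvtColor(load('t8')['frame'],4),6)
f=load('t8')['frame'].astype(int);m=((f[...,2]>f[...,0]+2)&(f.mean(2)>130)).astype(np.uint8);M=np.zeros_like(m);M[150:185,285:325]=m[150:185,285:325]
ct=max(cv2.findContours(M,0,1)[0],key=cv2.contourArea);(u,v),ax,_=cv2.fitEllipse(cv2.convexHull(ct));print('tin top cam',u,v,np.array(ax)*2.85,onz(t,u,v,30))
E
```

```text
[640.7999 155.9638  40.    ] [43.4827 45.5103 45.9799 44.7203] [81.243  82.7325 80.2539 79.5676]
[638.9329 155.5553  11.    ] [102.964   98.0749 101.4673  98.8471] [79.4302 79.1569 79.8638 80.0282]
tin inner [ 635.3985 -146.8297   30.    ] 53.36825781869199 54.24442011240596 outer w 64.34954259649504 outer top edge [ 603.8323 -141.4175   30.    ]
tin top cam 301.1908874511719 166.50137329101562 [62.9924 64.0489] [ 635.0912 -146.1415   30.    ]
```

Case sits centred and square in the tray. Now the tin at about (635,-146.4).

>>> jog_arm(
  rows=[
    {"dp": [0.007, -0.001, -0.06], "delta_rot": [0, 0, 0]},
    {"dp": [0.007, -0.001, -0.1], "delta_rot": [0, 0, 0]},
    {"dp": [0.007, -0.001, -0.16], "delta_rot": [0, 0, 0]},
    {"dp": [0.007, -0.001, -0.23], "delta_rot": [0, 0, 0]},
    {"dp": [0.007, -0.001, -0.28], "delta_rot": [0, 0, 0]},
    {"dp": [0.007, -0.001, -0.308], "delta_rot": [0, 0, 0]},
    {"dp": [0.007, -0.001, -0.312], "delta_rot": [0, 0, 0]},
    {"dp": [0.007, -0.001, -0.312], "delta_rot": [0, 0, 0]},
  ],
  jaw=1,
)

```text
time_s: 24.2
ee_pos: [636.0, -146.2, 16.8]
eef_rot: [[-0.986, 0.167, 0.002], [0.167, 0.986, -0.0], [-0.002, -0.0, -1.0]]
contact_force: [0.4, 0.6, 0.6]
grip_width: 85.5
finger_force: 0.0
```

```bash
python3 - <<'E'
from h import *
c=snap('wrist','w10');s=arm.get_state(); print(s['ee_pos'],s['contact_force'],s['grip_width']);p0=s['ee_pos'];R=s['eef_rot']
b=snap('scene','s10')
i=cv2.cvtColor(c['frame'],4)[120:384,100:412];j=cv2.cvtColor(b['frame'],4)[180:300,170:290]
cv2.imwrite('pics/m10.png',np.hstack([cv2.resize(i,(400,338)),cv2.resize(j,(338,338),interpolation=2)]))
for d in (0,5,10):
  for y in (-42,42):
    p=p0+R@[0,y,d]; print(d,y,((np.array(proj(c,p))-[100,120])*1.282).round(),((np.array(proj(b,p))-[170,180])*2.817+[400,0]).round())
E
```

```text
[ 636.0649 -146.2703   17.0035] [-0.3442  0.1689 -0.1172] 85.39936975121897
0 -42 [ 90. 167.] [513. 267.]
0 42 [312. 167.] [613. 215.]
5 -42 [ 93. 161.] [514. 272.]
5 42 [309. 161.] [613. 220.]
10 -42 [ 96. 155.] [514. 278.]
10 42 [306. 155.] [613. 225.]
```

View pics/m10.png

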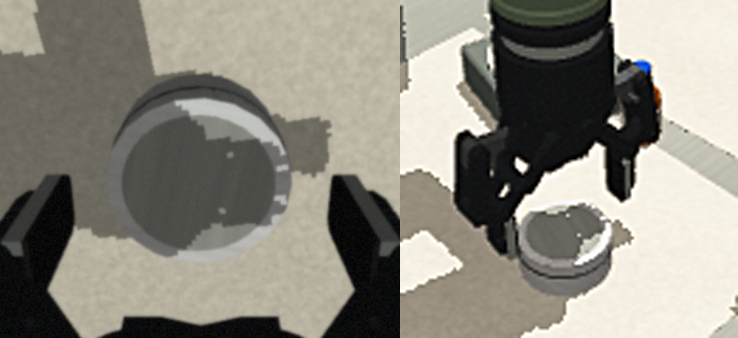

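Tips hang at roughly tin-top height (rows near 176 in the crop), well clear either side of the tin. Lowering further while watching the force.

>>> jog_arm(
  rows=[
    {"dp": [-0.001, 0, -0.006], "delta_rot": [0, 0, 0]},
    {"dp": [-0.001, 0, -0.012], "delta_rot": [0, 0, 0]},
    {"dp": [-0.001, 0, -0.018], "delta_rot": [0, 0, 0]},
    {"dp": [-0.001, 0, -0.022], "delta_rot": [0, 0, 0]},
    {"dp": [-0.001, 0, -0.022], "delta_rot": [0, 0, 0]},
  ],
)

```text
time_s: 24.92
ee_pos: [634.6, -146.1, 4.5]
eef_rot: [[-0.986, 0.167, -0.0], [0.167, 0.986, 0.0], [0.0, 0.0, -1.0]]
contact_force: [-0.4, 0.2, -0.1]
grip_width: 85.0
finger_force: 0.0
```

```bash
python3 - <<'E'
from h import *
b=snap('scene','s11');s=arm.get_state();print(s['ee_pos'],s['contact_force'])
g=b['frame'].mean(2).astype(int)
R=s['eef_rot'];p0=s['ee_pos']
for y in (-50,50):
  for z in (0,10,20): print(y,z,np.array(proj(b,np.r_[(p0+R@[0,y,0])[:2],z])).round(1))
# dark columns near fingers: lowest dark row per column
for u in list(range(196,216,2))+list(range(244,256,2)):
    col=g[240:290,u] if u<220 else g[220:270,u]; o=240 if u<220 else 220
    print(u,''.join('#' if x<45 else '.' for x in col),o)
E
```

```text
[ 634.6684 -146.166     4.6938] [-0.0752  0.1816  0.9947]
-50 0 [206.9 282.5]
-50 10 [206.5 278.9]
-50 20 [206.1 275.3]
50 0 [248.5 260.3]
50 10 [248.4 256.8]
50 20 [248.3 253.2]
196 #########################......................... 240
198 #########################......................... 240
200 ########################.......................... 240
202 #####..########################................... 240
204 #################################................. 240
206 ###########....####################............... 240
208 ##########...##########........................... 240
210 ##.#################..##.......................... 240
212 #.....###########.................#............... 240
214 ##....########.................................... 240
244 #####....#######################.................# 220
246 ..........########################................ 220
248 ..........###########.##############.............. 220
250 #####################............................. 220
252 .#############################.................... 220
254 ################.................................. 220
```

>>> jog_arm(
  rows=[
    {"dp": [0, 0, 0], "delta_rot": [0, 0, 0]},
    {"dp": [0, 0, 0], "delta_rot": [0, 0, 0]},
    {"dp": [0, 0, 0], "delta_rot": [0, 0, 0]},
    {"dp": [0, 0, 0], "delta_rot": [0, 0, 0]},
    {"dp": [0, 0, 0], "delta_rot": [0, 0, 0]},
  ],
  jaw=-1,
)

```text
time_s: 25.6
ee_pos: [635.3, -146.3, 5.7]
eef_rot: [[-0.986, 0.167, 0.002], [0.167, 0.986, -0.0], [-0.002, -0.0, -1.0]]
contact_force: [-0.6, 0.9, 4.8]
grip_width: 63.8
finger_force: 66.5
```

>>> jog_arm(
  rows=[
    {"dp": [0, 0, 0.02], "delta_rot": [0, 0, 0]},
    {"dp": [0, 0, 0.06], "delta_rot": [0, 0, 0]},
    {"dp": [0, 0, 0.14], "delta_rot": [0, 0, 0]},
    {"dp": [0, 0, 0.24], "delta_rot": [0, 0, 0]},
    {"dp": [-0.01, 0.04, 0.28], "delta_rot": [0, 0, 0]},
    {"dp": [-0.04, 0.12, 0.28], "delta_rot": [0, 0, 0]},
    {"dp": [-0.07, 0.22, 0.28], "delta_rot": [0, 0, 0]},
    {"dp": [-0.1, 0.32, 0.28], "delta_rot": [0, 0, 0]},
    {"dp": [-0.14, 0.43, 0.28], "delta_rot": [0, 0, 0]},
    {"dp": [-0.17, 0.54, 0.28], "delta_rot": [0, 0, 0]},
    {"dp": [-0.21, 0.65, 0.28], "delta_rot": [0, 0, 0]},
    {"dp": [-0.24, 0.74, 0.28], "delta_rot": [0, 0, 0]},
  ],
)

```text
time_s: 27.1
ee_pos: [511.6, 226.3, 143.5]
eef_rot: [[-0.986, 0.166, -0.003], [0.166, 0.986, -0.001], [0.003, -0.001, -1.0]]
contact_force: [1.3, -0.0, -2.2]
grip_width: 63.6
finger_force: 66.4
```

>>> jog_arm(
  rows=[
    {"dp": [-0.03, 0.1, 0], "delta_rot": [0, 0, 0]},
    {"dp": [-0.05, 0.16, 0], "delta_rot": [0, 0, 0]},
    {"dp": [-0.06, 0.188, 0], "delta_rot": [0, 0, 0]},
    {"dp": [-0.06, 0.188, 0], "delta_rot": [0, 0, 0]},
    {"dp": [-0.06, 0.188, 0], "delta_rot": [0, 0, 0]},
  ],
)

```text
time_s: 27.72
ee_pos: [484.7, 316.7, 144.5]
eef_rot: [[-0.986, 0.168, -0.001], [0.168, 0.986, -0.001], [0.0, -0.001, -1.0]]
contact_force: [1.0, -0.5, -2.0]
grip_width: 63.2
finger_force: 66.4
```

```bash
python3 - <<'E'
from h import *
c=snap('wrist','w12');s=arm.get_state();p0=s['ee_pos'];R=s['eef_rot'];print(p0,s['contact_force'],s['grip_width'])
f=c['frame'].astype(int);g=f.mean(2)
# dry plate holes visible
m=((g<85)).astype(np.uint8);n,l,st,ce=cv2.connectedComponentsWithStats(m)
H=[]
for k in range(1,n):
    if 40<st[k,4]<900: 
        p=onz(c,*ce[k],20); H.append(p[:2]); print('comp',st[k],ce[k].round(1),p.round(1), np.hypot(*(p[:2]-[484.7,317.9])).round(1))
# tin top in hand: z = tcp+ (30-5.7)
z=p0[2]+24.6
print('expected tin px',proj(c,p0+[0,0,24.6]),[proj(c,p0+R@[x,y,-24.6]) for x,y in ((33,0),(-33,0),(0,33),(0,-33))])
b=((f[...,2]>f[...,0]-4)&(g>90)).astype(np.uint8)
for v in range(170,330,6): print(v,''.join('%3d'%(g[v,u]) +(' ' if f[v,u,2]>=f[v,u,0] else '*') for u in range(160,352,8)))
E
```

```text
[484.9106 316.6249 144.6573] [ 0.0589 -0.0191 -2.609 ] 63.44828614892571
comp [  0   0  21  43 619] [ 7.3 18.4] [337.  159.8  20. ] 216.4
comp [ 21   0  48  56 431] [49.3 21.2] [343.8 188.9  20. ] 191.0
comp [16 51 16  8 74] [24.4 55.1] [362.5 162.7  20. ] 197.5
comp [237 115  15  15 176] [243.8 121.7] [437.5 314.4  20. ] 47.3
comp [283 122  15  15 172] [289.7 129.4] [449.5 349.2  20. ] 47.2
comp [199 142  17  15 206] [207.1 148.8] [453.8 281.5  20. ] 47.8
comp [308 160  15  13 153] [314.8 166.1] [482.5 365.3  20. ] 47.5
comp [194 184  16  15 190] [201.8 191.2] [488.3 269.5  20. ] 48.5
expected tin px (np.float64(256.8491280650602), np.float64(278.77596198887846)) [(np.float64(257.13238042534533), np.float64(204.99684559178718)), (np.float64(256.6742038267647), np.float64(342.7260618474263)), (np.float64(335.70108864757094), np.float64(278.913195055651)), (np.float64(178.0158006309516), np.float64(278.66423324023555))]
170 102*106*105* 99*110*109*112*110*111*112*111*111*112*111*110*191*190*190*192* 29  64*193*172*174*
176 105*103*102*102*111*113*108*111*113*111*111*111*112*111*111*18
[... 1859 characters left out ...]
1  11  13 107*105* 79* 75* 74* 77* 73* 75* 75* 73* 73* 74* 76* 74* 74* 74* 74*101*104*  3  15 
296  17* 16* 12 109*107* 78* 79* 74* 76  73* 74* 74* 73* 75* 72* 78* 73* 75* 74* 76*100*100   1  19*
302  15   7   5*167*103* 78* 71* 73* 74* 75* 73* 78* 76* 74* 74* 78* 75* 75* 76* 83*127*140*  0   4 
308  22  15*  6*181*106*103* 77* 74* 75* 73* 74* 76* 77* 72* 73* 77* 73* 73* 72*179*181*167* 13  14 
314  22* 11* 24*173*160*106* 86* 71* 76* 76* 77* 74* 76* 75*132*129*124*122*134*178*177*169* 35*  4 
320  20   4  38*181*176*106*102* 77* 75* 73* 77* 77* 74*125*134*126*127*130*184*186*174*179*142* 10*
326  18*  5  17 175*177*175*104*102* 85* 77* 72* 77*100*129*133*128*141*182*181*174*174*170*174*  9*
```

```bash
python3 - <<'E'
from h import *
c=load('w12');s=arm.get_state();p0=s['ee_pos'];R=s['eef_rot'];g=c['frame'].mean(2).astype(int)
for u in (256,276): print(u,'top',list(zip(range(196,222),g[196:222,u])),'\nbot',list(zip(range(326,362),g[326:362,u])))
for u in (234,278): print('sym')
print('row278-left',g[278,170:200],'right',g[278,318:345])
H=np.array([(437.5,314.4),(449.5,349.2),(453.8,281.5),(482.5,365.3),(488.3,269.5)])
from scipy.optimize import least_squares
print(least_squares(lambda q:np.hypot(*(H-q).T)-48,[484,318]).x)
E
```

```text
256 top [(196, np.int64(65)), (197, np.int64(57)), (198, np.int64(47)), (199, np.int64(50)), (200, np.int64(55)), (201, np.int64(67)), (202, np.int64(70)), (203, np.int64(70)), (204, np.int64(69)), (205, np.int64(71)), (206, np.int64(74)), (207, np.int64(73)), (208, np.int64(106)), (209, np.int64(151)), (210, np.int64(186)), (211, np.int64(193)), (212, np.int64(192)), (213, np.int64(193)), (214, np.int64(195)), (215, np.int64(195)), (216, np.int64(194)), (217, np.int64(191)), (218, np.int64(189)), (219, np.int64(194)), (220, np.int64(193)), (221, np.int64(189))] 
bot [(326, np.int64(100)), (327, np.int64(119)), (328, np.int64(128)), (329, np.int64(128)), (330, np.int64(128)), (331, np.int64(130)), (332, np.int64(128)), (333, np.int64(133)), (334, np.int64(153)), (335, np.int64(172)), (336, np.int64(175)), (337, np.int64(179)), (338, np.int64(180)), (339, np.int64(182)), (340, np.int64(183)), (341, np.int64(183)), (342, np.int64(180)), (343, np.int64(178)), (344, np.int64(175)), (345, np.int64(174)), (346, np.int64(173)), (347, np.int64(169)), (348, np.int64(175)), (349, np.int64(172)
[... 1210 characters left out ...]
), (343, np.int64(173)), (344, np.int64(173)), (345, np.int64(172)), (346, np.int64(172)), (347, np.int64(174)), (348, np.int64(171)), (349, np.int64(170)), (350, np.int64(172)), (351, np.int64(177)), (352, np.int64(178)), (353, np.int64(181)), (354, np.int64(177)), (355, np.int64(175)), (356, np.int64(174)), (357, np.int64(172)), (358, np.int64(172)), (359, np.int64(176)), (360, np.int64(178)), (361, np.int64(173))]
sym
sym
row278-left [ 14   2  16   7  14  16  10   4  17  16  37  77  99 108 108 108 106 109
 105 109 107 105  93  80  72  73  72  74  74  75] right [ 79  79  87 101 105 110 107 108 109 108 109 107 107  97  71  33   2  13
   5  12   2   9  10  10   5   0   0]
[485.4769 317.4359]
```

>>> jog_arm(
  rows=[
    {"dp": [-0.001, 0, -0.06], "delta_rot": [0, 0, 0]},
    {"dp": [-0.001, 0, -0.13], "delta_rot": [0, 0, 0]},
    {"dp": [-0.001, 0, -0.19], "delta_rot": [0, 0, 0]},
    {"dp": [-0.001, 0, -0.216], "delta_rot": [0, 0, 0]},
    {"dp": [-0.001, 0, -0.226], "delta_rot": [0, 0, 0]},
    {"dp": [-0.001, 0, -0.23], "delta_rot": [0, 0, 0]},
    {"dp": [-0.001, 0, -0.232], "delta_rot": [0, 0, 0]},
    {"dp": [-0.001, 0, -0.232], "delta_rot": [0, 0, 0]},
    {"dp": [-0.001, 0, -0.232], "delta_rot": [0, 0, 0]},
  ],
)

```text
time_s: 28.9
ee_pos: [484.4, 318.0, 29.3]
eef_rot: [[-0.986, 0.167, 0.001], [0.167, 0.986, 0.001], [-0.001, 0.001, -1.0]]
contact_force: [-0.2, 0.0, -1.9]
grip_width: 63.7
finger_force: 66.4
```

>>> jog_arm(
  rows=[
    {"dp": [0, 0, -0.001], "delta_rot": [0, 0, 0]},
    {"dp": [0, 0, -0.002], "delta_rot": [0, 0, 0]},
    {"dp": [0, 0, -0.003], "delta_rot": [0, 0, 0]},
    {"dp": [0, 0, -0.003], "delta_rot": [0, 0, 0]},
  ],
)

```text
time_s: 29.4
ee_pos: [484.1, 317.8, 27.2]
eef_rot: [[-0.986, 0.167, -0.0], [0.167, 0.986, -0.0], [0.0, -0.0, -1.0]]
contact_force: [-0.2, 0.4, -2.2]
grip_width: 63.4
finger_force: 66.4
```

>>> jog_arm(
  rows=[
    {"dp": [0, 0, -0.001], "delta_rot": [0, 0, 0]},
    {"dp": [0, 0, -0.002], "delta_rot": [0, 0, 0]},
    {"dp": [0, 0, -0.002], "delta_rot": [0, 0, 0]},
  ],
)

```text
time_s: 29.78
ee_pos: [484.2, 317.8, 26.3]
eef_rot: [[-0.986, 0.167, -0.0], [0.167, 0.986, 0.0], [0.0, -0.0, -1.0]]
contact_force: [0.5, -0.9, -1.7]
grip_width: 63.3
finger_force: 66.4
```

>>> jog_arm(
  rows=[
    {"dp": [0, 0, -0.001], "delta_rot": [0, 0, 0]},
    {"dp": [0, 0, -0.002], "delta_rot": [0, 0, 0]},
    {"dp": [0, 0, -0.002], "delta_rot": [0, 0, 0]},
  ],
)

```text
time_s: 30.15
ee_pos: [484.2, 317.9, 25.7]
eef_rot: [[-0.986, 0.167, 0.0], [0.167, 0.986, 0.0], [-0.0, 0.0, -1.0]]
contact_force: [-1.2, 0.1, 2.6]
grip_width: 63.8
finger_force: 66.8
```

>>> jog_arm(
  rows=[
    {"dp": [0, 0, 0], "delta_rot": [0, 0, 0]},
    {"dp": [0, 0, 0], "delta_rot": [0, 0, 0]},
    {"dp": [0, 0, 0], "delta_rot": [0, 0, 0]},
    {"dp": [0, 0, 0], "delta_rot": [0, 0, 0]},
  ],
  jaw=1,
)

```text
time_s: 30.65
ee_pos: [484.2, 317.8, 25.3]
eef_rot: [[-0.986, 0.167, 0.0], [0.167, 0.986, 0.0], [-0.0, 0.0, -1.0]]
contact_force: [-0.2, 0.6, -1.3]
grip_width: 85.6
finger_force: 0.0
```

>>> jog_arm(
  rows=[
    {"dp": [0, 0, 0.03], "delta_rot": [0, 0, 0]},
    {"dp": [0, 0, 0.1], "delta_rot": [0, 0, 0]},
    {"dp": [0, 0, 0.2], "delta_rot": [0, 0, 0]},
    {"dp": [-0.06, 0.1, 0.3], "delta_rot": [0, 0, 0]},
    {"dp": [-0.16, 0.18, 0.4], "delta_rot": [0, 0, 0]},
    {"dp": [-0.26, 0.26, 0.4], "delta_rot": [0, 0, 0]},
    {"dp": [-0.36, 0.34, 0.4], "delta_rot": [0, 0, 0]},
    {"dp": [-0.4, 0.4, 0.4], "delta_rot": [0, 0, 0]},
    {"dp": [-0.4, 0.4, 0.4], "delta_rot": [0, 0, 0]},
    {"dp": [-0.4, 0.4, 0.4], "delta_rot": [0, 0, 0]},
  ],
)

```text
time_s: 31.9
ee_pos: [284.2, 517.6, 225.9]
eef_rot: [[-0.986, 0.166, 0.001], [0.166, 0.986, -0.0], [-0.001, 0.0, -1.0]]
contact_force: [0.6, 0.3, -1.0]
grip_width: 85.1
finger_force: 0.0
```

```bash
cp m.py m_end.py && python3 - <<'E'
from h import *
t=snap('top','t13');b=snap('scene','s13');print(arm.get_state()['ee_pos'])
f=t['frame'].astype(int);g=f.mean(2)
def blob(mask,x,y,w,h,z,n,hull=True):
    M=np.zeros(g.shape,np.uint8);M[y:y+h,x:x+w]=mask[y:y+h,x:x+w]
    ct=max(cv2.findContours(M,0,1)[0],key=cv2.contourArea);(u,v),ax,_=cv2.fitEllipse(cv2.convexHull(ct));p=onz(t,u,v,z);k=np.linalg.norm(onz(t,u+1,v,z)-p);print(n,(round(u,1),round(v,1)),p,np.array(ax)*k)
blob(f[...,0]>f[...,2]+60,245,205,30,30,81,'jar')
blob(f[...,2]>f[...,0]+35,240,175,30,25,70,'reagent cap')
o=load('t5')['frame'].mean(2)
# case
M=np.zeros(g.shape,np.uint8);M[150:185,180:215]=(g>85)[150:185,180:215]
n,l,st,ce=cv2.connectedComponentsWithStats(M);k=l[164,195]; ct=max(cv2.findContours((l==k).astype(np.uint8),0,1)[0],key=cv2.contourArea);r=cv2.minAreaRect(ct);print('case',onz(t,*r[0],40),np.array(r[1])*2.8,r[2])
# holes, tin
M=np.zeros(g.shape,np.uint8);M[193:243,114:165]=(g<75)[193:243,114:165];n,l,st,ce=cv2.connectedComponentsWithStats(M)
for i in range(1,n): print('hole',st[i,4],ce[i].round(1),np.hypot(*(onz(t,*ce[i],20)[:2]-[484.7,317.9])).round(1))
print('tin area rows'); 
for v in range(196,243,2): print(v,' '.join('%3d'%x for x in g[v,116:164:2]))
print('pan'); 
for v in range(212,236,2): print(v,' '.join('%3d'%x for x in g[v,342:372:1]))
E
```

```text
[285.1743 516.8521 225.6793]
jar (258.0, 219.7) [481.6712 -23.3942  81.    ] [33.2122 33.8503]
reagent cap (252.6, 184.8) [578.1345  -7.7882  70.    ] [14.4297 15.3773]
case [640.934  157.3803  40.    ] [43.3261 43.3261] 10.30484676361084
hole 10 [138.  201.2] 48.2
hole 10 [126.5 206.6] 48.1
hole 9 [150.1 205.3] 48.5
hole 1 [156. 204.] 63.4
hole 1 [158. 207.] 63.3
hole 25 [147.5 217.8] 25.3
hole 1 [159. 209.] 63.4
hole 1 [160. 212.] 63.3
hole 10 [155.2 217. ] 47.5
hole 2 [161.  217.5] 64.0
hole 9 [122. 219.] 47.6
hole 2 [160.  223.5] 63.4
hole 1 [159. 226.] 62.9
hole 10 [127.2 230.5] 47.9
hole 2 [142.5 228. ] 30.8
hole 10 [151.  229.2] 48.1
hole 2 [156.5 230.5] 62.8
hole 10 [139.2 235. ] 48.5
hole 1 [154. 234.] 63.9
hole 1 [150. 237.] 63.6
tin area rows
196 179 179 176 177 176 180 175 168 177 172 165 166 170 161 162 171 171 171 164 167 172 170 175 168
198 173 173 179 179 173 175 171 174 121 187 198 195 198 197 183 136 160 171 170 167 169 174 172 175
200 173 173 175 173 177 176 173 196 195 193 136  27 171 196 192 191 198  98 160 173 175 174 175 177
202 181 176 180 174 168 181 196 191 
[... 2855 characters left out ...]
  68  35 134 145  77 138 145 137 132 126 140 139 139 135 136 136 138 140 135 141
226 138 138 136 136 136 140 134 136 140 141  80  43 115 140 144 116 132 136 132 113 121 134 133 136 136 135 137 141 136 139
228 139 139 131 136 131 139 135 137 137 143 141 117  73  65 122 133 140 141 145 113 133 137 137 137 137 135 140 137 137 146
230 131 140 131 136 134 138 138 136 138 136 142 141 139 140 139 138 142 140 137 134 139 140 138 136 137 138 140 137 140 162
232 129 130 133 135 137 140 135 135 138 138 137 141 138 137 136 140 137 139 136 135 137 138 140 136 135 138 138 133 155 181
234 192 146 135 133 133 138 136 138 136 140 138 139 134 143 130 136 137 137 134 139 138 138 137 137 134 138 139 165 183 187
```

```bash
python3 - <<'E'
from h import *
t=load('t13');f=t['frame'].astype(int);g=f.mean(2)
M=np.zeros(g.shape,np.uint8);M[206:232,124:150]=((g>130)&(g<168))[206:232,124:150]
M=cv2.morphologyEx(M,cv2.MORPH_OPEN,np.ones((3,3),np.uint8))
ct=max(cv2.findContours(M,0,1)[0],key=cv2.contourArea);(u,v),ax,_=cv2.fitEllipse(cv2.convexHull(ct));print('tin inner',u,v,np.array(ax)*2.81,onz(t,u,v,50))
b=load('s13');G=cv2.cvtColor(b['frame'],cv2.COLOR_RGB2HSV)
fb=b['frame'].astype(int);m=((fb[...,0]>fb[...,2]+90)&(fb[...,0]>150)).astype(np.uint8);n,l,st,ce=cv2.connectedComponentsWithStats(m)
print([(st[i].tolist(),ce[i].round(1)) for i in range(1,n) if st[i,4]>15]); print('jar top exp',proj(b,[482,-23.5,81]),'reagent mid',proj(b,[578,-8,35]))
E
```

```text
tin inner 135.84182739257812 217.82534790039062 [51.6942 53.0897] [484.784  318.2711  50.    ]
[([380, 0, 119, 18, 1336], array([442.2,   6.4])), ([213, 181, 15, 9, 108], array([220., 185.]))]
jar top exp (np.float64(219.98950423821148), np.float64(183.8684512249468)) reagent mid (np.float64(255.15618180168553), np.float64(214.29749770223287))
```

All four check out within about 1 mm, upright, and the reagent bottle is unmoved. Handing in.

```bash
python3 -c "
from cell import arm
print(arm.hand_in())"
```

```text
the job is handed in; nothing more can be done
None
```

The pile is apart and the job is handed in: in the final pictures the weight, jar, case and tin each measured within about 2 mm of the middle of their stations, the case square to the tray within about 1°, and the reagent bottle had not moved; the judge's verdict was not shown.

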